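# Book in a hotel lock cylinder and sort the stripped lock parts

## Task

Stand the brass lock cylinder on the reader's round pad with its white code plate squarely facing the reader's window and let go of it; only then throw the reader's chrome lever right over, away from the robot, and leave the cylinder standing there like that. Sort all the loose lock parts on the bench: door lever handles into the oblong tray, graphite latch covers into the square tray, suitcase locks into the round tub, each part down inside its bin. Leave the other things where they are (the lock clamped in the pin extractor at the back of the bench stays there).

Things in the scene. Friction and masses are not known exactly. Their poses are not given: they have to be found in the camera images.
- reader: the fixed code reader: an upright grey block 60 (x) x 90 (y) x 95 high whose dark glass window is on its -x face. Origin at the centre of its underside on the bench (z = 0); -x points out of the window to the pad. It stands on the robot's left (+y), turned 0.1 to 0.5 rad
- pad (a point): centre of the dark round pad, 90 across and flush with the bench, 100 in front of the reader's origin along its -x (70 from the window face)
- core: brass lock cylinder standing upright on or beside the pad, 54 across, 90 high, 0.3 to 0.65 kg. Origin at the centre of its underside, z up; its +x side carries the white code plate (26 wide, up to 42 high), and a white rib on its top runs from the middle to that side. It faces the reader when its +x points along the reader's +x. Grip its top 35 mm, above the plate
- code (a point): centre of the code plate on the cylinder, 29.5 from its axis
- lever (a joint): angle of the reader's chrome lever: 0 (leaning to the reader's -x, the robot's side) to 1.0 (over to +x, at its stop). Starts at 0 to 0.2, is light (about 1 N) and stays where it is left. Pivot at reader x = 0, y = -115, 22 above the bench, on a block 70 (x) x 50 x 25 high; arm 80 long, swinging in the reader's x-z plane
- lever_tip (a point): centre of the steel ball (26 across) at the end of the lever: 92 above the bench and 38 to the reader's -x of the pivot at angle 0, 38 to +x at 1.0, 102 high halfway
- long_tray: fixed oblong open tray for handles, 130 (x) x 215 (y) x 45 high, walls and floor 4 to 5 thick. Origin at the centre of its underside on the bench. The three bins swap places from start to start and are turned up to 0.08 rad
- square_tray: fixed square open tray for latch covers, 170 x 170 x 45 high, walls and floor 4 to 5 thick. Origin at the centre of its underside
- round_tub: fixed round open tub for suitcase locks, 178 across, 45 high, wall 4, floor 5. Origin at the centre of its underside
- handle1: chrome door lever handle lying flat, 134 long: bar 98 x 20, 16 high, with a round hub (44 across, 22 high) at its -x end and a square stub 8 wide on the hub, up to 36 high. Origin on the underside, near the centre of mass, 42 from the hub axis and 70 from the bar end; x along the bar away from the hub, z up. Grip the bar across y, 12 on the +x side of the origin. 0.15 to 0.31 kg. May be absent
- handle2: chrome door lever handle lying flat, 134 long: bar 98 x 20, 16 high, with a round hub (44 across, 22 high) at its -x end and a square stub 8 wide on the hub, up to 36 high. Origin on the underside, near the centre of mass, 42 from the hub axis and 70 from the bar end; x along the bar away from the hub, z up. Grip the bar across y, 12 on the +x side of the origin. 0.15 to 0.31 kg. May be absent
- cover1: a graphite grey latch cover lying flat: a plate 95 (x) x 42 (y), 16 high, with a raised field 58 x 26 on it (22 high in all). Origin at the centre of the underside, z up. Grip it across y. 0.08 to 0.17 kg. May be absent
- cover2: a graphite grey latch cover lying flat: a plate 95 (x) x 42 (y), 16 high, with a raised field 58 x 26 on it (22 high in all). Origin at the centre of the underside, z up. Grip it across y. 0.08 to 0.17 kg. May be absent
- cover3: a graphite grey latch cover lying flat: a plate 95 (x) x 42 (y), 16 high, with a raised field 58 x 26 on it (22 high in all). Origin at the centre of the underside, z up. Grip it across y. 0.08 to 0.17 kg. May be absent
- lock1: a silver suitcase padlock lying flat: body 60 (x) x 42 (y) x 20 high with three dark number wheels on top, and a U-shaped shackle of 8 mm bar on its +x end reaching to 64 from the origin. Origin at the centre of the body's underside, z up. Grip the body across y. 0.12 to 0.25 kg. May be absent
- lock2: a silver suitcase padlock lying flat: body 60 (x) x 42 (y) x 20 high with three dark number wheels on top, and a U-shaped shackle of 8 mm bar on its +x end reaching to 64 from the origin. Origin at the centre of the body's underside, z up. Grip the body across y. 0.12 to 0.25 kg. May be absent
- cube: bystander: clear acrylic parts cube, 60 each way, loose. Origin at the centre of its underside
- jar: bystander: a small jar with a metal lid, 40 across, 60 high, loose, standing between bins. Origin at the centre of its underside
- tin: bystander: a flat round tin, 64 across, 35 high, loose. Origin at the centre of its underside
There are look-alikes about, which are no part of the job. Leave any green look-alike of the cover1 alone. What is shaped like the cover3 but blue is not meant.

How it is judged:
By the outcome, as a careful person would: the job done as asked, in the order asked, and still so for the second after the job is handed in, with the robot touching nothing.
Of handle1, handle2, cover1, cover2, cover3, lock1, lock2 only 5 to 7 are there at a start; the rules pass over those that are not, and their reading is None.
At some moment in a run one of handle1, handle2, cover1, cover2, cover3, lock1, lock2 may be knocked a few centimetres aside while the robot is not near it.
Once in a run the grip may slacken for a moment while it holds something.
It also fails if it takes over 208 s, if anything falls off the work surface, if the arm or the gripper's body presses on something with over 40 N, if the wrist force passes 120 N, or if a joint passes its speed limit or range.

## Robot

A 7-joint arm with a two-finger parallel gripper is mounted at the origin on the work surface. World frame = base frame: x ahead of the robot, y to its left, z up, the work surface at z = 0. Lengths are in m, angles in rad, forces in N, time in s.
With the tool pointing down it reaches from about 0.35 to 0.9 m from the base axis. Payload 19.9 kg.
Tool frame: the origin (TCP) lies between the finger pads; the fingertips stand 22 mm ahead of it and the grasp point (between the pads) lies 3 mm ahead of it (arm.nose_length is the distance from the TCP to the fingertips, in m); z points along the fingers, y is the line along which they close (so a half turn about z gives the same grasp; the last joint's range is limited). The gripper opens to 85 mm and grips with 20 to 120 N. Pads are 22 mm wide; open, the fingers measure 114 mm over their backs; the gripper's body (76 mm by 85 mm) begins 54 mm behind the grasp point. The pads swing forward as they close: fully open they stand 13 mm farther back than shut.
Start: joints at [-1.147, 0.417, -0.01, 1.614, 0.005, 1.111, -0.053], TCP at [0.28, 0.559, 0.253] pointing down, gripper open.
Joint ranges: [-2.81, 2.81], [-0.39, 2.02], [-1.27, 1.25], [0.06, 2.57], [-1.19, 4.33], [0.19, 2], [-2.82, 2.82]. Speed limits (rad/s): [1.89, 1.89, 2.39, 2.39, 3.01, 3.01, 3.01].

## Interface

Orientations are given as a 3x3 rotation matrix whose columns are the frame's x, y, z axes.
In Python, from cell import arm gives the robot as it stands.
- The arm moves only by the tool step_arm, never from a script. Its arguments are lists of equal length, an entry for each row: "xyz": the shift along the tool's x, y, z in mm, a list of three; "spin": the turn about the tool's z in rad; "claw": the opening, from -1 (shut) to 1 (fully open). In form: {"xyz": [[tx, ty, tz], ...], "spin": [spin, ...], "claw": [claw, ...]}. A call has exactly 10 rows; each row is the pose to reach, as a shift and turn from the pose commanded when the call began, along the tool's axes at that moment; what a row does not reach only later rows make up. A row lasts 1/8 s, in which the tool goes at most 62.5 mm and 10.7 degrees, less where a joint would pass 70% of its speed; a pose out of reach is approached as far as the arm can. A call with a gripper value outside its range is refused whole. The fingers move at their own pace and stop on an object; the grip force is fixed at half the most. Time passes only in rows, so rows that repeat a pose let the fingers close, or fill a call up. It gives the time, the measured TCP pose, the force, the opening and the grip force at its end, in the units of the state.
- arm.get_state(): the state, without advancing time (a new reading comes with each control period).
- arm.read_camera(name): name is "scene" or "top" or "wrist"; returns (picture, depth): 384x512x3 uint8, red, green, blue; 384x512 float32, m along the optical axis (not along the pixel's ray), 0 where there is no reading.
- arm.camera_model(name): a dict with "intrinsics" (3x3 intrinsics, pixels), "dist_coeffs" ([k1, k2, p1, p2, k3] as OpenCV has them; the pictures are not rectified), "rvec" (rotation vector, rad) and "tvec" (3), from world to camera coordinates, as OpenCV has them; the wrist camera has in their place "hand_eye" (4x4, takes a point from camera to tool coordinates, whose origin is the TCP and whose axes are the flange's). Camera axes: x right, y down, z forward; pixel columns grow to the right and rows downward; lengths in m; the calibration is good to about 2 mm. A picture is of the moment at which its call begins: read the wrist's pose just before it. camera_model takes no time and is no camera call.
- arm.finish_job(): hands the job in; it is judged then, once.
The state is a dict: "time_s": time; "q": joint angles; "qd": joint speeds; "tau": joint torques, N m; "ee_pos": TCP position; "tool_rot": TCP orientation; "ft_force": force on the tool from outside, world axes, zero at the start; "wrist_torque": the same for the moment, N m; "gripper_width": finger opening in m; "finger_force": force on a finger pad.
Only numpy, scipy, OpenCV 4.12 (cv2) and the standard library are available. Lean on these libraries where they do the work, as an engineer would, in place of code of your own. Each camera call takes 0.05 s, during which the arm holds its last target. There are 200 camera calls.

## Working session

There is one attempt and no reset: what is moved stays moved. The work goes in short steps, Python scripts to look and compute and a tool call to move; the robot and the scene stay as the last step left them, time stands still between calls to the robot, and variables do not carry over. Pictures are saved under pics/ and viewed, at most 14 in all, crops included, and the job is handed in when it is done.

Besides the shell and the picture viewer there is one more tool, called after ">>>" by a JSON object that holds its "name" and its "arguments". step_arm: Moves the arm, as the interface text tells. Its arguments: {"type":"object","properties":{"xyz":{"type":"array"},"spin":{"type":"array"},"claw":{"type":"array"}},"required":["xyz","spin","claw"]}

```bash
ls; mkdir -p pics; cat > h.py <<'E'
import numpy as np, cv2
from cell import arm
def pose(n, st=None):
    m=arm.camera_model(n); K=np.array(m["intrinsics"],float); d=np.array(m["dist_coeffs"],float)
    if "rvec" in m:
        R=cv2.Rodrigues(np.array(m["rvec"],float))[0]; t=np.array(m["tvec"],float).ravel()
        return K,d,R.T,-R.T@t
    st=st or arm.get_state(); H=np.array(m["hand_eye"],float); T=np.eye(4); T[:3,:3]=st["tool_rot"]; T[:3,3]=st["ee_pos"]
    W=T@H; return K,d,W[:3,:3],W[:3,3]
def ray(P,uv):
    K,d,R,c=P; n=cv2.undistortPoints(np.array(uv,float).reshape(-1,1,2),K,d).reshape(-1,2)
    return np.c_[n,np.ones(len(n))]@R.T
def onz(P,uv,z):
    r=ray(P,uv); c=P[3]; return c+r*((z-c[2])/r[:,2])[:,None]
def cloud(P,dep):
    h,w=dep.shape; u,v=np.meshgrid(np.arange(w),np.arange(h))
    r=ray(P,np.stack([u,v],-1).reshape(-1,2)); return (P[3]+r*dep.reshape(-1,1)).reshape(h,w,3)
def proj(P,X):
    K,d,R,c=P; return cv2.projectPoints(np.array(X,float).reshape(-1,3),cv2.Rodrigues(R.T)[0],-R.T@c,K,d)[0].reshape(-1,2)
E
python3 - <<'E'
from h import *
for n in ("scene","top"):
    im,dep=arm.read_camera(n); np.savez(f"pics/{n}0.npz",im=im,dep=dep)
    cv2.imwrite(f"pics/{n}0.png",cv2.resize(im[:,:,::-1],(800,600)))
    P=pose(n); print(n,P[3],P[2][:,2],P[0][0,0],(dep>0).mean())
s=arm.get_state(); print(s["tool_rot"],s["ee_pos"],s["gripper_width"],s["time_s"])
E
```

```text
pics
scene [ 0.79718508 -0.48142949  0.79488298] [-0.36193364  0.48088775 -0.79859315] 353.73129130446364 0.9961039225260416
top [ 0.26091329 -0.01187141  1.12835436] [ 0.21637297 -0.02894477 -0.97588162] 443.2430165659446 0.996124267578125
[[-8.93916919e-01  4.48232499e-01 -4.10611835e-04]
 [ 4.48232676e-01  8.93916314e-01 -1.04507716e-03]
 [-1.01384931e-04 -1.11826180e-03 -9.99999370e-01]] [0.28003589 0.55842741 0.25272348] 0.08528080451830475 0.1
```

View pics/scene0.png

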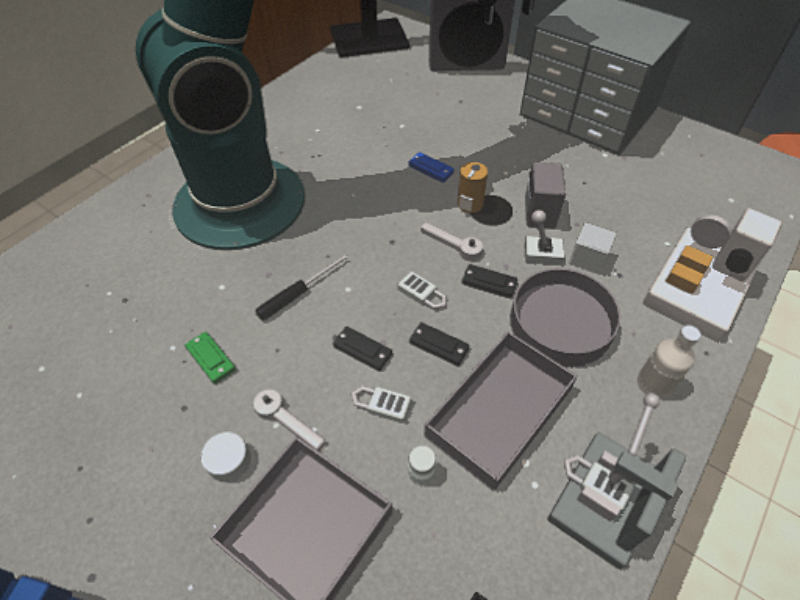

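View pics/top0.png

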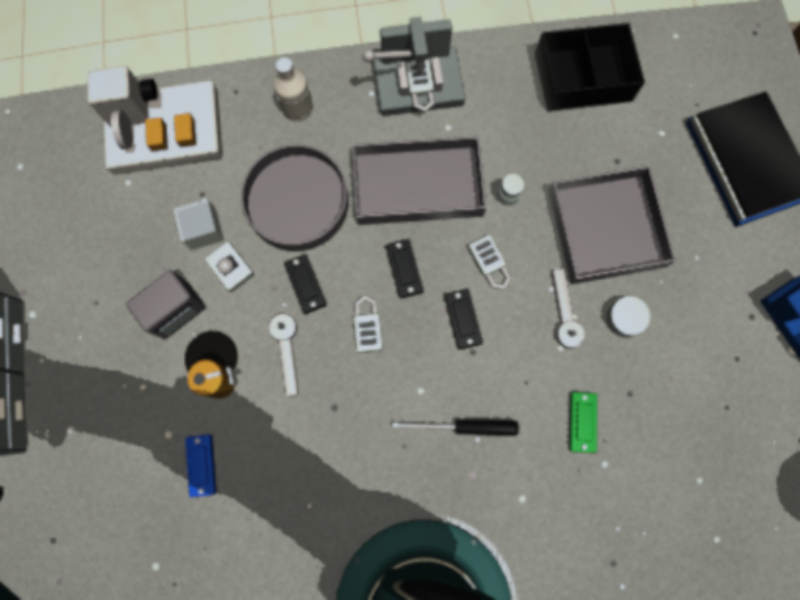

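Top picture (800x600 px): covers at (305,283), (404,268), (463,318). Padlocks at (367,325) and (489,260), with the clamped one at (420,75) to be left. Handles at (283,350) and (565,305). Core at (207,377), pad at (211,355), reader at (165,303), lever at (228,265). Bins: tub (295,198), oblong (418,180), square (612,225). Look-alikes: green (584,422), blue (200,465), and the screwdriver. All seven parts are present.

```bash
cat >> h.py <<'E'
def comps(C,zlo,zhi,minA=25,rng=(0.2,1.0,-0.6,0.7)):
    z=C[:,:,2]; m=((z>zlo)&(z<zhi)&(C[:,:,0]>rng[0])&(C[:,:,0]<rng[1])&(C[:,:,1]>rng[2])&(C[:,:,1]<rng[3])).astype(np.uint8)
    n,l,st,ce=cv2.connectedComponentsWithStats(m,connectivity=4)
    out=[]
    for i in range(1,n):
        if st[i,4]<minA: continue
        out.append((l==i,ce[i],st[i,4]))
    return out
def show(name,im,C):
    for m,ce,a in comps(C,0.007,0.2,20):
        p=C[m]; r=cv2.minAreaRect((p[:,:2]*1000).astype(np.float32)); b=cv2.boxPoints(r)
        e=b[1]-b[0]; f=b[2]-b[1]; L=e if np.hypot(*e)>np.hypot(*f) else f
        print(name,ce.round(),a,"ctr",np.round(r[0]),"size",np.round(sorted(r[1])),"ang %.2f"%np.arctan2(L[1],L[0]),"mean",(p[:,:2].mean(0)*1000).round(),"z50,98 %.0f %.0f"%tuple(np.percentile(p[:,2],[50,98])*1000),im[m].mean(0).round())
E
python3 - <<'E'
from h import *
for n in ("top","scene"):
    d=np.load(f"pics/{n}0.npz"); P=pose(n); C=cloud(P,d["dep"]); show(n,d["im"],C)
    print(n,"tcp px",proj(P,[0.28,0.558,0.253])*800/512)
E
```

```text
top [267.  43.] 2950 ctr [ 864. -112.] size [127. 170.] ang -1.56 mean [ 871. -118.] z50,98 48 149 [105. 109. 105.]
top [377.  41.] 2255 ctr [ 849. -421.] size [125. 163.] ang 1.56 mean [ 849. -422.] z50,98 46 72 [14. 14. 14.]
top [187.  58.] 707 ctr [854.  97.] size [47. 57.] ang -1.37 mean [846.  96.] z50,98 94 151 [130. 126. 117.]
top [99. 77.] 4425 ctr [849. 338.] size [143. 202.] ang -1.56 mean [840. 336.] z50,98 42 141 [150. 148. 142.]
top [446.  82.] 175 ctr [ 708. -595.] size [12. 62.] ang 0.06 mean [ 711. -595.] z50,98 28 46 [56. 59. 59.]
top [268. 114.] 1245 ctr [685. -92.] size [132. 216.] ang 1.50 mean [686. -95.] z50,98 33 47 [73. 70. 69.]
top [187. 123.] 992 ctr [682. 118.] size [176. 176.] ang -0.17 mean [690. 119.] z50,98 33 47 [72. 68. 68.]
top [393. 141.] 1396 ctr [ 562. -411.] size [172. 190.] ang -1.53 mean [ 566. -407.] z50,98 32 48 [70. 67. 67.]
top [326. 121.] 265 ctr [ 642. -242.] size [37. 38.] ang 1.21 mean [ 638. -240.] z50,98 58 63 [146. 153. 147.]
top [126. 143.] 723 ctr [656. 282.] size [59. 62.] ang -1.40 mean [651. 279.] z50,98 58 63 [136. 141. 142.]
t
[... 3120 characters left out ...]
 ctr [ 248. -295.] size [42. 98.] ang -0.20 mean [ 253. -297.] z50,98 16 23 [ 71. 139.  80.]
scene [245. 258.] 518 ctr [ 525. -193.] size [42. 92.] ang 0.31 mean [ 534. -192.] z50,98 19 22 [159. 159. 158.]
scene [190. 310.] 2169 ctr [ 506. -393.] size [196. 299.] ang -0.13 mean [ 514. -365.] z50,98 26 46 [114. 110. 110.]
scene [144. 292.] 727 ctr [ 404. -398.] size [62. 62.] ang 0.96 mean [ 409. -399.] z50,98 34 37 [180. 184. 188.]
scene [269. 298.] 373 ctr [ 643. -245.] size [37. 37.] ang 1.16 mean [ 646. -248.] z50,98 58 62 [161. 164. 160.]
scene [305. 382.] 29 ctr [ 795. -343.] size [ 7. 15.] ang 0.64 mean [ 795. -344.] z50,98 69 72 [46. 45. 45.]
scene tcp px [[507.24839189  12.36269105]]
```

```bash
python3 - <<'E'
from h import *
d=np.load("pics/top0.npz"); im=d["im"]
c=cv2.resize(im[150:300,90:260,::-1],None,fx=4,fy=4,interpolation=cv2.INTER_CUBIC); cv2.imwrite("pics/topcrop.png",c)
d=np.load("pics/scene0.npz"); im=d["im"]
c2=cv2.resize(im[90:175,255:405,::-1],None,fx=4,fy=4,interpolation=cv2.INTER_CUBIC); print(c.shape,c2.shape)
w,_=arm.read_camera("wrist"); cv2.imwrite("pics/scrop.png",c2); cv2.imwrite("pics/w0.png",w[:,:,::-1])
E
```

```text
(600, 680, 3) (340, 600, 3)
```

View pics/topcrop.png

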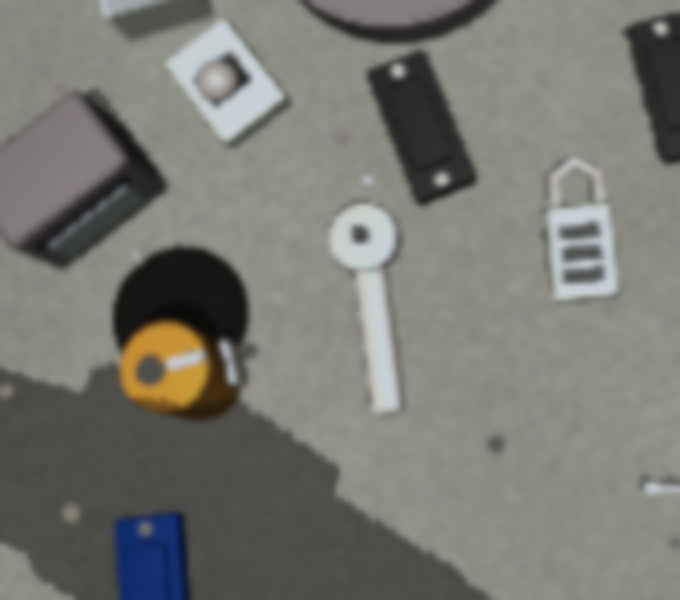

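View pics/w0.png

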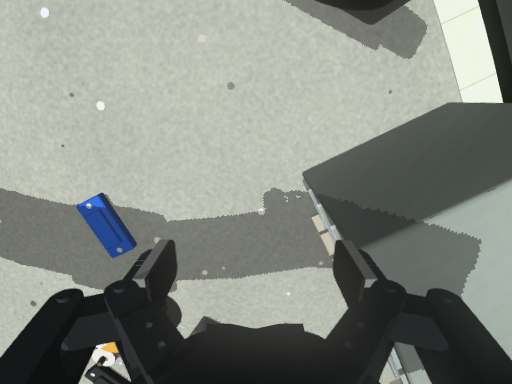

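Top crop shows the core at (165,370) with its rib pointing right, and its plate on the right side at (230,362). The pad is at (180,310), the reader at (75,170) with its window facing the pad, and the lever ball at (217,78). The wrist picture shows only the blue look-alike, the cabinet and a corner of the core. I'll refine the reader, core and pad next.

```bash
python3 - <<'E'
from h import *
for n in ("top","scene"):
    d=np.load(f"pics/{n}0.npz"); P=pose(n); im=d["im"]; C=cloud(P,d["dep"]); hsv=cv2.cvtColor(im,cv2.COLOR_RGB2HSV)
    # reader top
    m=(abs(C[:,:,2]-.095)<.008)&(abs(C[:,:,0]-.52)<.09)&(abs(C[:,:,1]-.335)<.09)
    p=C[m]; r=cv2.minAreaRect((onz(P,np.argwhere(m)[:,::-1],.095)[:,:2]*1000).astype(np.float32)); print(n,"reader top",r)
    # lever ball
    m=(C[:,:,2]>.07)&(C[:,:,2]<.13)&(abs(C[:,:,0]-.575)<.07)&(abs(C[:,:,1]-.235)<.05); p=C[m]; print("ball",p.mean(0),len(p),p[:,2].max())
    # block top
    m=(abs(C[:,:,2]-.025)<.006)&(abs(C[:,:,0]-.575)<.06)&(abs(C[:,:,1]-.235)<.06); print("block",cv2.minAreaRect((C[m][:,:2]*1000).astype(np.float32)))
    # core top
    m=(C[:,:,2]>.082)&(C[:,:,2]<.1)&(abs(C[:,:,0]-.394)<.05)&(abs(C[:,:,1]-.275)<.05)
    c,rr=cv2.minEnclosingCircle((onz(P,np.argwhere(m)[:,::-1],.09)[:,:2]*1000).astype(np.float32)); print("core",c,rr)
    w=m&(hsv[:,:,1]<70)&(hsv[:,:,2]>110); q=onz(P,np.argwhere(w)[:,::-1],.092)[:,:2]*1000; print("rib",len(q),q.mean(0),np.arctan2(*(q.mean(0)-c)[::-1]), q.min(0),q.max(0))
    if len(q)>3: print(" line",cv2.fitLine(q.astype(np.float32),cv2.DIST_L2,0,.01,.01).ravel())
    # plate
    w=(C[:,:,2]>.005)&(C[:,:,2]<.08)&(np.hypot(C[:,:,0]-.394,C[:,:,1]-.273)<.045)&(hsv[:,:,1]<60)&(hsv[:,:,2]>100); q=C[w]; print("plate",len(q), q.mean(0) if len(q) else 0, np.ptp(q,0) if len(q) else 0)
    # pad
    m=(abs(C[:,:,2])<.008)&(np.hypot(C[:,:,0]-.43,C[:,:,1]-.285)<.07)&(im.max(2)<35)
    m=cv2.morphologyEx(m.astype(np.uint8),cv2.MORPH_OPEN,np.ones((3,3)))
    cn=max(cv2.findContours(m,0,cv2.CHAIN_APPROX_NONE)[0],key=cv2.contourArea)[:,0]
    q=onz(P,cn,0)[:,:2]*1000; q=q[np.hypot(*(q-[394,275]).T)>36]
    A=np.c_[2*q,np.ones(len(q))]; s=np.linalg.lstsq(A,(q**2).sum(1),rcond=None)[0]; print("pad",s[:2],np.sqrt(s[2]+s[0]**2+s[1]**2),len(q))
E
```

```text
top reader top ((520.8768920898438, 336.989013671875), (61.77310562133789, 90.98405456542969), 31.628280639648438)
ball [0.55822324 0.22642762 0.10532191] 94 0.11098726014857063
block ((574.6426391601562, 236.2163848876953), (114.50870513916016, 119.00682067871094), 89.97541809082031)
core (392.0015563964844, 276.5567321777344) 26.86733627319336
rib 28 [395.90052499 262.79308994] -1.2947484076959621 [392.38683854 250.65144023] [399.41813602 274.94011229]
 line [ 1.2470793e-01 -9.9219352e-01  3.9590051e+02  2.6279309e+02]
plate 32 [0.39665648 0.24964236 0.03848142] [0.02542585 0.0075493  0.03105254]
pad [444.38346397 286.75964828] 34.40098778062423 70
scene reader top ((523.676513671875, 333.98193359375), (60.07633590698242, 94.04493713378906), 30.8809871673584)
ball [0.56204165 0.22440774 0.09894121] 85 0.11156784421569443
block ((576.6815185546875, 241.7330322265625), (78.16735076904297, 153.18177795410156), 62.29111099243164)
core (395.62042236328125, 271.6724853515625) 29.574872970581055
rib 15 [395.61547488 264.99295988] -1.5715370207634332 [388.36423969 250.55408839] [400.84972177 290.77051779]
 line [ 2.2602138e-01 -9.7412235e-01  3.9561548e+02  2.6499295e+02]
plate 60 [0.39719973 0.24925459 0.02769873] [0.02621398 0.01237832 0.03425714]Traceback (most recent call last):
  File "<stdin>", line 21, in <module>
ValueError: max() iterable argument is empty
```

```bash
cat >> h.py <<'E'
def yaw(st): R=np.array(st["tool_rot"]); return np.arctan2(R[1,0],R[0,0])
def go(x,y,z,psi=None,p0=None,psi0=None):
    "print tool shift mm and spin from current (or given) pose to world target (mm), tool-x yaw psi"
    st=arm.get_state(); p=np.array(st["ee_pos"])*1000 if p0 is None else np.array(p0,float); y0=yaw(st) if psi0 is None else psi0
    d=np.array([x,y,z])-p; c,s=np.cos(y0),np.sin(y0)
    sp=0 if psi is None else -(psi-y0)
    sp=(sp+np.pi)%(2*np.pi)-np.pi
    print("shift",np.round([c*d[0]+s*d[1], s*d[0]-c*d[1], -d[2]],1),"spin %.3f"%sp)
E
python3 - <<'E'
from h import *
np.set_printoptions(suppress=True,precision=4)
print(np.array(arm.camera_model("wrist")["hand_eye"]),arm.camera_model("wrist")["intrinsics"])
P=pose("wrist"); print(P[3],P[2][:,2])
# view spot above core: psi so that core turns +~1.92 to 0.5
go(393,275,250,1.23); go(430,180,300,2.0)
E
```

```text
[[-0.0008 -0.9535 -0.3013  0.0777]
 [ 1.     -0.0008  0.0001  0.0005]
 [-0.0003 -0.3013  0.9535 -0.1204]
 [ 0.      0.      0.      1.    ]] [[273.2037   0.     254.4967]
 [  0.     273.2037 190.5752]
 [  0.       0.       1.    ]]
[0.2109 0.5939 0.3732] [ 0.269  -0.1358 -0.9535]
shift [-228.  -202.8    2.8] spin 1.447
shift [-303.7 -271.1  -47.2] spin 0.677
```

>>> {"name": "step_arm", "arguments": {"xyz": [[-30,-27,0],[-76,-68,0],[-122,-109,0],[-168,-149,0],[-205,-182,0],[-228,-203,0],[-228,-203,0],[-228,-203,0],[-228,-203,0],[-228,-203,0]], "spin": [0.1,0.28,0.46,0.64,0.82,1.0,1.18,1.34,1.447,1.447], "claw": [1,1,1,1,1,1,1,1,1,1]}}

```text
time_s: 1.4
ee_pos: [0.3929, 0.275, 0.2532]
tool_rot: [[0.334, 0.943, -0.0], [0.943, -0.334, -0.0], [-0.0, -0.0, -1.0]]
ft_force: [0.6, -0.1, -0.3]
gripper_width: 0.0853
finger_force: 0.0
```

```bash
python3 - <<'E'
from h import *
s=arm.get_state(); print(s["time_s"],s["ee_pos"],yaw(s),s["q"])
P=pose("wrist",s); im,dep=arm.read_camera("wrist"); np.savez("pics/w1.npz",im=im,dep=dep,R=P[2],c=P[3]); cv2.imwrite("pics/w1.png",im[:,:,::-1])
E
```

```text
1.4 [0.39285919 0.27499946 0.25320447] 1.2305268724519187 [-0.96175283  0.15783159  0.31757755  1.97356611 -0.05753474  1.01896847
 -0.95793715]
```

View pics/w1.png

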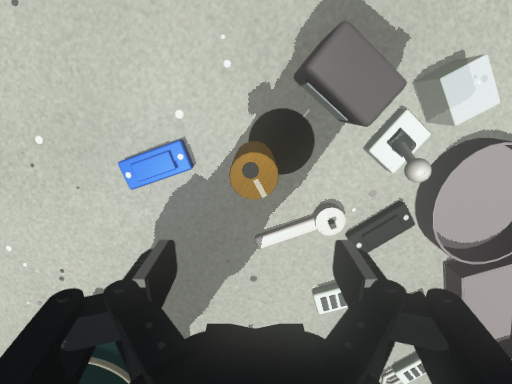

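Wrist picture: core top at (254,175) with its rib toward (265,195), pad (282,140), reader top (352,75), lever ball (418,170). I'll measure them from here.

```bash
python3 - <<'E'
from h import *
d=np.load("pics/w1.npz"); K,dd,_,_=pose("wrist"); P=(K,dd,d["R"],d["c"]); im=d["im"]; C=cloud(P,d["dep"]); hsv=cv2.cvtColor(im,cv2.COLOR_RGB2HSV)
z=C[:,:,2]; print("bench z",np.median(z[20:60,20:200]))
m=(abs(z-.095)<.006)&(abs(C[:,:,0]-.52)<.09)&(abs(C[:,:,1]-.335)<.09); print("reader",cv2.minAreaRect((onz(P,np.argwhere(m)[:,::-1],.095)[:,:2]*1000).astype(np.float32)))
m=(abs(z-.025)<.005)&(abs(C[:,:,0]-.577)<.06)&(abs(C[:,:,1]-.235)<.05); n,l,s,ce=cv2.connectedComponentsWithStats(m.astype(np.uint8)); i=1+s[1:,4].argmax(); print("block",cv2.minAreaRect((onz(P,np.argwhere(l==i)[:,::-1],.025)[:,:2]*1000).astype(np.float32)))
m=(z>.07)&(z<.13)&(abs(C[:,:,0]-.575)<.07)&(abs(C[:,:,1]-.235)<.05); print("ball",C[m].mean(0),C[m].max(0),C[m].min(0))
m=(abs(z-.09)<.006)&(np.hypot(C[:,:,0]-.394,C[:,:,1]-.275)<.05); c,r=cv2.minEnclosingCircle((onz(P,np.argwhere(m)[:,::-1],.09)[:,:2]*1000).astype(np.float32)); print("core",c,r)
w=m&(hsv[:,:,1]<70)&(hsv[:,:,2]>110); q=onz(P,np.argwhere(w)[:,::-1],.092)[:,:2]*1000; l=cv2.fitLine(q.astype(np.float32),cv2.DIST_L2,0,.01,.01).ravel(); print("rib",len(q),q.mean(0),l,np.arctan2(*(q.mean(0)-c)[::-1]))
m=(abs(z)<.006)&(np.hypot(C[:,:,0]-.434,C[:,:,1]-.287)<.07)&(im.max(2)<50)
m=cv2.morphologyEx(m.astype(np.uint8),cv2.MORPH_OPEN,np.ones((3,3)))
cn=max(cv2.findContours(m,0,cv2.CHAIN_APPROX_NONE)[0],key=cv2.contourArea)[:,0]; q=onz(P,cn,0)[:,:2]*1000; h=cv2.convexHull(q.astype(np.float32)); c,r=cv2.minEnclosingCircle(h); print("pad",c,r)
E
```

```text
bench z -0.00012886575529011401
reader ((519.547119140625, 342.2295227050781), (58.798240661621094, 88.8966293334961), 31.38076400756836)
block ((578.9944458007812, 244.72267150878906), (69.8664321899414, 51.25986099243164), 30.69840431213379)
ball [0.55629689 0.23378535 0.10231821] [0.56912638 0.24352352 0.1113661 ] [0.54611834 0.21899417 0.07000281]
core (393.2141418457031, 280.4934387207031) 26.674739837646484
rib 105 [394.9860814  265.85801546] [ 1.5028962e-01 -9.8864204e-01  3.9498608e+02  2.6585800e+02] -1.450310780632103
pad (451.83734130859375, 298.7989196777344) 27.020795822143555
```

>>> {"name": "step_arm", "arguments": {"xyz": [[3,-1,45],[3,-1,95],[3,-1,140],[3,-1,165],[3,-1,173],[3,-1,173],[3,-1,173],[3,-1,173],[3,-1,173],[3,-1,173]], "spin": [0,0,0,0,0,0,0,0,0,0], "claw": [1,1,1,1,1,1,-1,-1,-1,-1]}}

```text
time_s: 2.7
ee_pos: [0.3934, 0.2787, 0.0815]
tool_rot: [[0.334, 0.943, 0.001], [0.943, -0.334, 0.001], [0.002, 0.001, -1.0]]
ft_force: [-3.7, -1.5, 14.1]
gripper_width: 0.0528
finger_force: 60.1
```

```bash
python3 - <<'E'
from h import *
s=arm.get_state(); print(s["gripper_width"],s["finger_force"],s["ee_pos"])
# lift 30, then move by (+42,+10)
p=np.array(s["ee_pos"])*1000; go(p[0],p[1],p[2]+30); go(p[0]+42,p[1]+10,p[2]+30,1.23+1.98)
E
```

```text
0.05279866162694639 60.077449679374695 [0.3934455  0.27866092 0.08146315]
shift [  0.   0. -30.] spin 0.000
shift [ 23.5  36.2 -30. ] spin -1.980
```

>>> {"name": "step_arm", "arguments": {"xyz": [[0,0,-15],[0,0,-30],[6,9,-30],[12,18,-30],[18,27,-30],[23,36,-30],[23,36,-30],[23,36,-30],[23,36,-30],[23,36,-30]], "spin": [0,-0.1,-0.28,-0.46,-0.64,-0.82,-1.0,-1.18,-1.35,-1.53], "claw": [-1,-1,-1,-1,-1,-1,-1,-1,-1,-1]}}

```text
time_s: 3.95
ee_pos: [0.4348, 0.2876, 0.1112]
tool_rot: [[-0.93, 0.367, 0.001], [0.367, 0.93, -0.001], [-0.001, -0.0, -1.0]]
ft_force: [0.7, -1.2, -3.4]
gripper_width: 0.0523
finger_force: 64.2
```

>>> {"name": "step_arm", "arguments": {"xyz": [[0,0,0],[0,0,0],[0,0,0],[0,0,0],[0,0,0],[0,0,0],[0,0,0],[0,0,0],[0,0,0],[0,0,0]], "spin": [-0.15,-0.3,-0.45,-0.45,-0.45,-0.45,-0.45,-0.45,-0.45,-0.45], "claw": [-1,-1,-1,-1,-1,-1,-1,-1,-1,-1]}}

```text
time_s: 5.2
ee_pos: [0.4346, 0.2878, 0.1103]
tool_rot: [[-0.998, -0.068, -0.0], [-0.068, 0.998, -0.0], [0.0, -0.0, -1.0]]
ft_force: [-0.4, 0.3, -4.6]
gripper_width: 0.0525
finger_force: 64.2
```

```bash
cat > core.py <<'E'
from h import *
import sys
def core(n,cx,cy,zt=.09):
    s=arm.get_state(); P=pose(n,s); im,dep=arm.read_camera(n); C=cloud(P,dep); hsv=cv2.cvtColor(im,cv2.COLOR_RGB2HSV); z=C[:,:,2]
    near=np.hypot(C[:,:,0]-cx,C[:,:,1]-cy)<.045
    m=(abs(z-zt)<.007)&near
    q=onz(P,np.argwhere(m)[:,::-1],zt)[:,:2]*1000; c,r=cv2.minEnclosingCircle(q.astype(np.float32)) if len(q) else (0,0)
    w=m&(hsv[:,:,1]<75)&(hsv[:,:,2]>105); q=onz(P,np.argwhere(w)[:,::-1],zt+.002)[:,:2]*1000
    print(n,"core",c,r,"rib",len(q)); 
    if len(q)>3: print(q.mean(0),"line",np.arctan2(*cv2.fitLine(q.astype(np.float32),cv2.DIST_L2,0,.01,.01).ravel()[[1,0]]),"mean",np.arctan2(*(q.mean(0)-c)[::-1]))
    m=(abs(z-.095)<.007)&(abs(C[:,:,0]-.52)<.09)&(abs(C[:,:,1]-.337)<.09)&~near; q=onz(P,np.argwhere(m)[:,::-1],.095)[:,:2]*1000
    if len(q): print("reader",cv2.minAreaRect(q.astype(np.float32)))
    return im
E
python3 - <<'E'
from core import *
s=arm.get_state(); print(s["time_s"],s["ee_pos"],yaw(s),s["gripper_width"])
im=core("top",.435,.288,.12); cv2.imwrite("pics/t2.png",cv2.resize(im[150:300,60:230,::-1],None,fx=3,fy=3))
w,_=arm.read_camera("wrist"); cv2.imwrite("pics/w2.png",np.hstack([w[:,:,::-1]]))
E
```

```text
5.2 [0.43463918 0.2878004  0.11027873] -3.0735017323006106 0.05248112941760887Traceback (most recent call last):
  File "<stdin>", line 3, in <module>
  File "core.py", line 8, in core
    w=m&(hsv[:,:,1]<75)&(hsv[:,:,2]>105); q=onz(P,np.argwhere(w)[:,::-1],zt+.002)[:,:2]*1000
                                            ~~~^^^^^^^^^^^^^^^^^^^^^^^^^^^^^^^^^^
  File "h.py", line 14, in onz
    r=ray(P,uv); c=P[3]; return c+r*((z-c[2])/r[:,2])[:,None]
  File "h.py", line 11, in ray
    K,d,R,c=P; n=cv2.undistortPoints(np.array(uv,float).reshape(-1,1,2),K,d).reshape(-1,2)
                 ~~~~~~~~~~~~~~~~~~~^^^^^^^^^^^^^^^^^^^^^^^^^^^^^^^^^^^^^^^^
cv2.error: OpenCV(4.12.0) /io/opencv/modules/calib3d/src/undistort.dispatch.cpp:347: error: (-215:Assertion failed) CV_IS_MAT(_src) && CV_IS_MAT(_dst) && (_src->rows == 1 || _src->cols == 1) && (_dst->rows == 1 || _dst->cols == 1) && _src->cols + _src->rows - 1 == _dst->rows + _dst->cols - 1 && (CV_MAT_TYPE(_src->type) == CV_32FC2 || CV_MAT_TYPE(_src->type) == CV_64FC2) && (CV_MAT_TYPE(_dst->type) == CV_32FC2 || CV_MAT_TYPE(_dst->type) == CV_64FC2) in function 'cvUndistortPointsInternal'
```

>>> {"name": "step_arm", "arguments": {"xyz": [[0,0,12],[0,0,22],[0,0,27],[0,0,29],[0,0,29],[0,0,29],[0,0,29],[0,0,29],[0,0,29],[0,0,29]], "spin": [0,0,0,0,0,0,0,0,0,0], "claw": [-1,-1,-1,-1,-1,-1,0.6,0.8,0.8,0.8]}}

```text
time_s: 6.5
ee_pos: [0.4347, 0.2879, 0.0813]
tool_rot: [[-0.998, -0.068, 0.0], [-0.068, 0.998, 0.0], [-0.0, 0.0, -1.0]]
ft_force: [-0.6, 0.1, 0.2]
gripper_width: 0.0767
finger_force: 0.0
```

>>> {"name": "step_arm", "arguments": {"xyz": [[0,0,-20],[0,0,-60],[0,0,-110],[0,0,-160],[0,0,-170],[0,0,-170],[0,0,-170],[0,0,-170],[0,0,-170],[0,0,-170]], "spin": [0,0,0,0,0.18,0.36,0.54,0.72,0.9,0.9], "claw": [1,1,1,1,1,1,1,1,1,1]}}

```text
time_s: 7.75
ee_pos: [0.4345, 0.2879, 0.2513]
tool_rot: [[-0.674, 0.738, -0.0], [0.738, 0.674, -0.0], [-0.0, -0.0, -1.0]]
ft_force: [-0.4, 1.1, -0.1]
gripper_width: 0.0852
finger_force: 0.0
```

```bash
sed -i 's/q=onz(P,np.argwhere(w)/q=np.zeros((0,2)) if not w.any() else onz(P,np.argwhere(w)/' core.py; python3 - <<'E'
from core import *
s=arm.get_state(); print(s["time_s"],s["ee_pos"],yaw(s),s["gripper_width"])
for n in ("top","wrist","scene"): im=core(n,.435,.288)
E
```

```text
7.75 [0.43451995 0.28786334 0.25125521] 2.3108454191404206 0.08521632303592822
top core (434.18072509765625, 283.68316650390625) 26.965673446655273 rib 20
[447.82816137 293.17383061] line 0.55084205 mean 0.6076437410183295
reader ((527.9589233398438, 326.24835205078125), (60.92711639404297, 64.81664276123047), 30.43330192565918)
wrist core (433.942626953125, 289.0240478515625) 26.837411880493164 rib 121
[446.12480797 295.70481287] line 0.544315 mean 0.5016175679107678
reader ((518.9784545898438, 342.2673034667969), (59.72312927246094, 88.82888793945312), 30.854299545288086)
scene core (437.8469543457031, 282.1651306152344) 29.629745483398438 rib 15
[442.78678143 293.97495463] line -0.12376415 mean 1.174630319299475
reader ((524.1129150390625, 334.0580749511719), (59.501338958740234, 94.32343292236328), 31.156845092773438)
```

Core is standing within 2 mm of the pad centre and 0.01 rad of square. Next the lever.

```bash
python3 - <<'E'
from h import *
go(510,201,251,2.11); go(510,201,108,2.11)
go(586.3,247,108,p0=[510,201,108],psi0=2.11)
E
```

```text
shift [-114.9   -3.2    0.3] spin 0.204
shift [-114.9   -3.2  143.3] spin 0.204
shift [ 0.3 89.1 -0. ] spin 0.000
```

>>> {"name": "step_arm", "arguments": {"xyz": [[-35,-1,0],[-75,-2,0],[-105,-3,0],[-115,-3,20],[-115,-3,65],[-115,-3,110],[-115,-3,138],[-115,-3,143],[-115,-3,143],[-115,-3,143]], "spin": [0.1,0.2,0.2,0.2,0.2,0.2,0.2,0.2,0.2,0.2], "claw": [-1,-1,-1,-1,-1,-1,-1,-1,-1,-1]}}

```text
time_s: 9.15
ee_pos: [0.5106, 0.2008, 0.1096]
tool_rot: [[-0.513, 0.858, 0.002], [0.858, 0.513, 0.001], [-0.0, 0.002, -1.0]]
ft_force: [-0.4, -1.0, 0.7]
gripper_width: -0.0001
finger_force: 0.0
```

>>> {"name": "step_arm", "arguments": {"xyz": [[0,10,0],[0,20,0],[0,32,0],[0,44,0],[0,56,0],[0,68,0],[0,78,0],[0,84,0],[0,87,0],[0,88,0]], "spin": [0,0,0,0,0,0,0,0,0,0], "claw": [-1,-1,-1,-1,-1,-1,-1,-1,-1,-1]}}

```text
time_s: 10.4
ee_pos: [0.5854, 0.2459, 0.1082]
tool_rot: [[-0.513, 0.858, -0.0], [0.858, 0.513, -0.0], [-0.0, -0.0, -1.0]]
ft_force: [-0.1, 0.1, -0.8]
gripper_width: -0.0001
finger_force: 0.4
```

```bash
cat > lev.py <<'E'
from h import *
s=arm.get_state(); print(s["time_s"],s["ee_pos"],yaw(s),s["ft_force"])
for n in ("wrist","scene","top"):
    P=pose(n); im,dep=arm.read_camera(n); C=cloud(P,dep); a=.54
    d=C-np.array([.5786,.2424,0]); rx=d[:,:,0]*np.cos(a)+d[:,:,1]*np.sin(a); ry=-d[:,:,0]*np.sin(a)+d[:,:,1]*np.cos(a)
    m=(C[:,:,2]>.075)&(C[:,:,2]<.125)&(abs(rx)<.06)&(abs(ry)<.022); 
    print(n,m.sum(),"rx",np.percentile(rx[m]*1000,[2,50,98]).round(),"ry",np.median(ry[m]*1000).round(),"z",np.percentile(C[m][:,2]*1000,[2,98]).round()) if m.any() else 0
E
python3 lev.py
```

```text
10.4 [0.5853745  0.24590221 0.10824442] 2.1097336178982466 [-0.11336735  0.10859572 -0.78628265]
wrist 3641 rx [-4. 20. 43.] ry 7.0 z [ 80. 124.]
scene 181 rx [-6. 17. 42.] ry -9.0 z [ 79. 124.]
```

>>> {"name": "step_arm", "arguments": {"xyz": [[0,1,0],[0,2,0],[0,3,0],[0,4,0],[0,4,0],[0,5,0],[0,5,0],[0,6,0],[0,6,0],[0,6,0]], "spin": [0,0,0,0,0,0,0,0,0,0], "claw": [-1,-1,-1,-1,-1,-1,-1,-1,-1,-1]}}

```text
time_s: 11.8
ee_pos: [0.5906, 0.2491, 0.1083]
tool_rot: [[-0.513, 0.858, 0.0], [0.858, 0.513, -0.0], [-0.0, 0.0, -1.0]]
ft_force: [-0.5, 0.3, 0.4]
gripper_width: 0.0004
finger_force: 0.1
```

>>> {"name": "step_arm", "arguments": {"xyz": [[0,-20,0],[0,-45,0],[0,-60,-30],[0,-60,-80],[0,-60,-130],[0,-60,-140],[0,-60,-140],[0,-60,-140],[0,-60,-140],[0,-60,-140]], "spin": [0,0,0,0,0,0,0,0,0,0], "claw": [-1,-1,-1,-1,-1,1,1,1,1,1]}}

```text
time_s: 13.05
ee_pos: [0.5389, 0.2182, 0.2476]
tool_rot: [[-0.513, 0.858, -0.001], [0.858, 0.513, -0.001], [-0.0, -0.001, -1.0]]
ft_force: [0.4, -0.6, -0.0]
gripper_width: 0.0855
finger_force: 0.0
```

```bash
python3 lev.py; python3 - <<'E'
from core import *
im=core("wrist",.435,.288); cv2.imwrite("pics/w3.png",im[:,:,::-1])
E
```

```text
13.05 [0.53892503 0.21815982 0.24761914] 2.109761628759989 [ 0.40773187 -0.59214472 -0.04243508]
wrist 519 rx [27. 36. 49.] ry 2.0 z [ 76. 106.]
scene 83 rx [26. 35. 50.] ry -6.0 z [ 76. 105.]
wrist core (435.27447509765625, 288.26007080078125) 26.892087936401367 rib 470
[435.75689191 288.51784841] line 0.562882 mean 0.49074558988274164
reader ((544.7554931640625, 308.593505859375), (64.37187957763672, 171.65940856933594), 36.25552749633789)
```

View pics/w3.png

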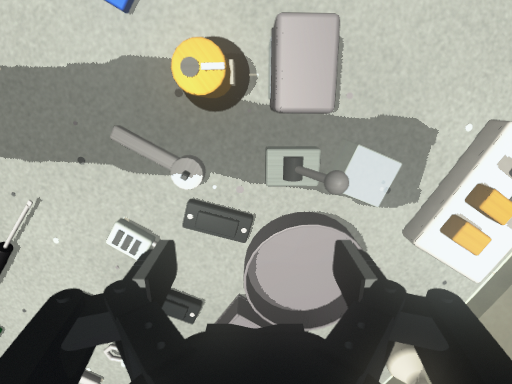

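Wrist picture: lever ball at (336,183) is over to the far side, and the core at (200,67) stands with its plate toward the reader (305,62). Ball spans rx 27–49 and its top is at 106 mm, so the lever is at its stop. Now the parts.

```bash
cat > parts.py <<'E'
from h import *
# approx part poses in mm: name:(x,y)
def rect(q):
    r=cv2.minAreaRect(q.astype(np.float32)); b=cv2.boxPoints(r); e=b[1]-b[0]; f=b[2]-b[1]; L=e if np.hypot(*e)>np.hypot(*f) else f
    return np.array(r[0]),sorted(r[1]),np.arctan2(L[1],L[0])
def part(n,C,im,x,y,kind):
    m=(C[:,:,2]>.007)&(C[:,:,2]<.045)&(np.hypot(C[:,:,0]-x/1000,C[:,:,1]-y/1000)<.085)
    k,l,st,ce=cv2.connectedComponentsWithStats(m.astype(np.uint8),connectivity=4)
    if k<2: print(n,kind,"none"); return
    cx=[np.hypot(*(np.median(C[l==i][:,:2],0)*1000-[x,y])) if st[i,4]>60 else 1e9 for i in range(1,k)]; i=1+int(np.argmin(cx))
    p=C[l==i]*1000; c,s,a=rect(p[:,:2])
    if kind=="handle":
        hub=p[p[:,2]>19.5][:,:2].mean(0); b=p[(p[:,2]<19)&(np.hypot(*(p[:,:2]-hub).T)>30)][:,:2]
        l=cv2.fitLine(b.astype(np.float32),cv2.DIST_L2,0,.01,.01).ravel(); v=l[:2]*np.sign(l[:2]@(b.mean(0)-hub)); far=(b-hub)@v
        g=b.mean(0)+v*((hub@v+54)-b.mean(0)@v)
        print(n,kind,"hub",hub.round(),"len",far.max().round(),"grip",g.round(1),"dir %.2f"%np.arctan2(v[1],v[0]),"rect",np.round(s))
    else: print(n,kind,"ctr",c.round(1),"mean",p[:,:2].mean(0).round(),"size",np.round(s),"ang %.2f"%a)
def run(L,cams=("wrist","top","scene")):
    for n in cams:
        s=arm.get_state(); P=pose(n,s); im,dep=arm.read_camera(n); C=cloud(P,dep)
        for x,y,k in L: part(n,C,im,x,y,k)
if __name__=="__main__":
    run([(425,160,"handle"),(535,118,"cover"),(452,26,"lock"),(538,-48,"cover"),(440,-130,"cover"),(525,-192,"lock"),(425,-302,"handle")])
    s=arm.get_state(); P=pose("wrist",s); im,dep=arm.read_camera("wrist"); C=cloud(P,dep)
    m=(C[:,:,2]>.03)&(C[:,:,2]<.055)&(np.hypot(C[:,:,0]-.685,C[:,:,1]-.118)<.11); print("tub",cv2.minEnclosingCircle((C[m][:,:2]*1000).astype(np.float32)))
E
python3 parts.py
```

```text
wrist handle hub [466. 166.] len 111.0 grip [412.3 166. ] dir -3.11 rect [ 43. 132.]
wrist cover ctr [534.7 121.7] mean [534. 125.] size [42. 95.] ang 0.26
wrist lock ctr [441.2  29.2] mean [438.  34.] size [42. 65.] ang -0.05
wrist cover ctr [556.3 -43.1] mean [556. -37.] size [43. 58.] ang 0.12
wrist cover ctr [ 486.5 -191.4] mean [ 488. -190.] size [11. 26.] ang 0.91
wrist lock ctr [ 501.1 -202.6] mean [ 497. -201.] size [28. 47.] ang -0.62parts.py:13: RuntimeWarning: Mean of empty slice.
  hub=p[p[:,2]>19.5][:,:2].mean(0); b=p[(p[:,2]<19)&(np.hypot(*(p[:,:2]-hub).T)>30)][:,:2]
  ret = um.true_divide(
Traceback (most recent call last):
  File "parts.py", line 23, in <module>
    run([(425,160,"handle"),(535,118,"cover"),(452,26,"lock"),(538,-48,"cover"),(440,-130,"cover"),(525,-192,"lock"),(425,-302,"handle")])
    ~~~^^^^^^^^^^^^^^^^^^^^^^^^^^^^^^^^^^^^^^^^^^^^^^^^^^^^^^^^^^^^^^^^^^^^^^^^^^^^^^^^^^^^^^^^^^^^^^^^^^^^^^^^^^^^^^^^^^^^^^^^^^^^^^^^^^^
  File "parts.py", line 21, in run
    for x,y,k in L: part(n,C,im,x,y,k)
                    ~~~~^^^^^^^^^^^^^^
  File "parts.py", line 14, in part
    l=cv2.fitLine(b.astype(np.float32),cv2.DIST_L2,0,.01,.01).ravel(); v=l[:2]*np.sign(l[:2]@(b.mean(0)-hub)); far=(b-hub)@v
      ~~~~~~~~~~~^^^^^^^^^^^^^^^^^^^^^^^^^^^^^^^^^^^^^^^^^^^^
cv2.error: OpenCV(4.12.0) /io/opencv/modules/imgproc/src/linefit.cpp:50: error: (-215:Assertion failed) count > 0 in function 'fitLine2D_wods'
```

```bash
sed -i 's/        hub=p\[p/        if (p[:,2]>19.5).sum()<5 or len(p)<150: print(n,"handle partial",len(p)); return\n        hub=p[p/' parts.py
python3 - <<'E'
from parts import *
run([(425,163,"handle"),(535,120,"cover"),(452,26,"lock"),(538,-48,"cover"),(440,-130,"cover"),(525,-192,"lock"),(425,-302,"handle")],("top","scene"))
for n in ("top","scene"):
    d=np.load(f"pics/{n}0.npz"); P=pose(n); C=cloud(P,d["dep"])
    for nm,x,y,r in (("tub",.684,.12,.105),("long",.686,-.093,.13),("sq",.562,-.409,.13)):
        m=(abs(C[:,:,2]-.045)<.005)&(np.hypot(C[:,:,0]-x,C[:,:,1]-y)<r); q=onz(P,np.argwhere(m)[:,::-1],.045)[:,:2]*1000
        # keep within outer size
        print(n,nm,len(q),[np.round(v,2) for v in rect(q)],"bbox",q.min(0).round(),q.max(0).round())
go(535,121,110,.26); go(535,121,23,.26)
E
```

```text
top handle hub [465. 161.] len 108.0 grip [410.4 159.3] dir -3.03 rect [ 41. 130.]
top cover ctr [536.2 117.8] mean [534. 118.] size [42. 94.] ang 0.26
top lock ctr [455.1  25.9] mean [447.  26.] size [42. 92.] ang -0.06
top cover ctr [539.1 -47.2] mean [537. -47.] size [42. 96.] ang 0.11
top cover ctr [ 440.7 -131.1] mean [ 439. -130.] size [43. 95.] ang 0.10
top lock ctr [ 525.6 -191.5] mean [ 531. -189.] size [43. 94.] ang 0.30
top handle hub [ 390. -300.] len 110.0 grip [ 444.4 -300.2] dir -0.00 rect [ 44. 133.]
scene handle hub [468. 161.] len 112.0 grip [413.6 158.9] dir -3.12 rect [ 44. 131.]
scene cover ctr [535.1 119. ] mean [538. 115.] size [46. 95.] ang 0.27
scene lock ctr [456.   24.1] mean [450.  22.] size [43. 92.] ang -0.08
scene cover ctr [538.3 -48.6] mean [541. -51.] size [43. 95.] ang 0.10
scene cover ctr [ 440.3 -131.9] mean [ 443. -134.] size [43. 95.] ang 0.10
scene lock ctr [ 525.1 -192.6] mean [ 534. -192.] size [44. 92.] ang 0.31
scene handle hub [ 430. -317.] len 74.0 grip [ 485.2 -311.8] dir -0.12 rect [ 75. 138.]
top tub 348 [array([682.79, 117.52]), array([175.27, 175.5 ]), np.float32(-0.55)] bbox [594.  16.] [770. 205.]
top long 495 [array([717.6 , -84.26]), array([199.2 , 235.01]), np.float32(1.5)] bbox [ 611. -203.] [816.  35.]
top sq 479 [array([ 560.59, -401.11]), array([170.96, 171.53]), np.float32(-1.53)] bbox [ 473. -489.] [ 649. -313.]
scene tub 362 [array([684.02, 115.86]), array([175.05, 177.1 ]), np.float32(0.63)] bbox [595.  14.] [772. 205.]
scene long 614 [array([717.87, -85.27]), array([196.61, 237.33]), np.float32(1.5)] bbox [ 612. -206.] [815.  34.]
scene sq 663 [array([ 562.11, -401.26]), array([168.76, 171.07]), np.float32(0.04)] bbox [ 474. -488.] [ 650. -315.]
shift [-81.4 -53.4 138.3] spin 1.850
shift [-81.4 -53.4 225.3] spin 1.850
```

>>> {"name": "step_arm", "arguments": {"xyz": [[-20,-13,20],[-45,-28,50],[-65,-42,80],[-81,-53,110],[-81,-53,138],[-81,-53,138],[-81,-53,138],[-81,-53,138],[-81,-53,138],[-81,-53,138]], "spin": [0.18,0.36,0.55,0.73,0.91,1.1,1.28,1.46,1.65,1.83], "claw": [1,1,1,1,1,1,1,1,1,1]}}

```text
time_s: 14.65
ee_pos: [0.5352, 0.1216, 0.1104]
tool_rot: [[0.963, 0.27, 0.0], [0.27, -0.963, 0.0], [0.0, -0.0, -1.0]]
ft_force: [0.0, 0.8, -0.8]
gripper_width: 0.0855
finger_force: 0.0
```

>>> {"name": "step_arm", "arguments": {"xyz": [[0,0,30],[0,0,60],[0,0,80],[0,0,86],[0,0,86],[0,0,86],[0,0,86],[0,0,86],[0,0,86],[0,0,86]], "spin": [0.02,0.02,0.02,0.02,0.02,0.02,0.02,0.02,0.02,0.02], "claw": [1,1,1,1,1,-1,-1,-1,-1,-1]}}

```text
time_s: 15.9
ee_pos: [0.5354, 0.1216, 0.0251]
tool_rot: [[0.966, 0.257, 0.001], [0.257, -0.966, 0.0], [0.001, -0.0, -1.0]]
ft_force: [-3.9, -1.1, 13.5]
gripper_width: 0.0404
finger_force: 59.9
```

```bash
python3 - <<'E'
from h import *
s=arm.get_state(); p=np.array(s["ee_pos"])*1000
a=.04; c=np.array([561.5,-399]); n=np.array([-np.sin(a),np.cos(a)])
for o in (50,0,-50): print(o,c+o*n)
t=c-50*n
go(p[0],p[1],110); go(t[0],t[1],110,a); 
E
```

```text
50 [ 559.50053329 -349.03999467]
0 [ 561.5 -399. ]
-50 [ 563.49946671 -448.96000533]
shift [  0.    0.  -84.9] spin 0.000
shift [-119.4  558.7  -84.9] spin 0.220
```

>>> {"name": "step_arm", "arguments": {"xyz": [[0,0,-40],[-3,20,-85],[-15,70,-85],[-27,125,-85],[-40,185,-85],[-53,245,-85],[-66,305,-85],[-79,365,-85],[-92,425,-85],[-105,485,-85]], "spin": [0,0,0.05,0.1,0.15,0.22,0.22,0.22,0.22,0.22], "claw": [-1,-1,-1,-1,-1,-1,-1,-1,-1,-1]}}

```text
time_s: 17.15
ee_pos: [0.5582, -0.376, 0.1095]
tool_rot: [[0.999, 0.04, 0.0], [0.04, -0.999, 0.0], [0.0, -0.0, -1.0]]
ft_force: [0.2, 1.6, -2.0]
gripper_width: 0.0407
finger_force: 62.7
```

```bash
python3 - <<'E'
from h import *
s=arm.get_state(); print(s["gripper_width"],s["q"])
go(563.5,-449,110,.04); go(563.5,-449,72,.04)
E
```

```text
0.040737261603674774 [ 0.2034552   0.70912204  0.50412796  1.60400793 -0.40248622  0.93337827
 -0.68263187]
shift [ 2.4 73.2 -0.5] spin 0.000
shift [ 2.4 73.2 37.5] spin 0.000
```

>>> {"name": "step_arm", "arguments": {"xyz": [[1,35,0],[2,65,0],[2,73,15],[2,73,32],[2,73,40],[2,73,40],[2,73,40],[2,73,40],[2,73,40],[2,73,10]], "spin": [0,0,0,0,0,0,0,0,0,0], "claw": [-1,-1,-1,-1,-1,-1,0.4,0.6,0.6,1]}}

```text
time_s: 18.4
ee_pos: [0.5623, -0.4463, 0.0978]
tool_rot: [[0.999, 0.04, -0.003], [0.04, -0.999, 0.002], [-0.003, -0.002, -1.0]]
ft_force: [-0.1, -0.2, 0.8]
gripper_width: 0.0836
finger_force: 0.0
```

```bash
python3 - <<'E'
from parts import *
for n in ("top","scene"):
    P=pose(n); im,dep=arm.read_camera(n); C=cloud(P,dep)
    m=(C[:,:,2]<.06)&(np.hypot(C[:,:,0]-.5615,C[:,:,1]+.449)<.075)&(im.max(2)<75)&(C[:,:,2]>.012); q=C[m]
    m2=m&(C[:,:,1]>-.476)&(C[:,:,1]<-.34); q=C[m2]; print(n,len(q),q.mean(0) if len(q) else 0)
run([(538,-47,"cover"),(440,-130,"cover")],("top",))
# next: cover2 (538.5,-46) ang .11
go(538.5,-45,110,.11); go(538.5,-45,24,.11,[538.5,-45,110],.11)
E
```

```text
top 0 0
scene 389 [ 0.58783925 -0.44570387  0.02027233]
top cover ctr [539.3 -47. ] mean [537. -47.] size [42. 97.] ang 0.11
top cover ctr [495.7 -69.1] mean [496. -69.] size [ 4. 11.] ang -0.75
shift [  -9.3 -403.4   -8.9] spin -0.070
shift [ 0.  0. 86.] spin 0.000
```

>>> {"name": "step_arm", "arguments": {"xyz": [[0,-30,-12],[-1,-85,-12],[-2,-145,-12],[-4,-205,-12],[-6,-265,-12],[-8,-320,-12],[-9,-370,-12],[-9,-403,-10],[-9,-403,10],[-9,-403,35]], "spin": [0,0,-0.02,-0.04,-0.07,-0.07,-0.07,-0.07,-0.07,-0.07], "claw": [1,1,1,1,1,1,1,1,1,1]}}

```text
time_s: 19.8
ee_pos: [0.5383, -0.044, 0.0638]
tool_rot: [[0.994, 0.111, 0.001], [0.111, -0.994, 0.0], [0.001, 0.0, -1.0]]
ft_force: [0.5, -0.8, -0.0]
gripper_width: 0.0854
finger_force: 0.0
```

```bash
python3 - <<'E'
from parts import *
s=arm.get_state(); print(s["ee_pos"]); go(538.5,-45,23,.11)
run([(538,-47,"cover")],("wrist","scene")); run([(440,-130,"cover"),(562,-449,"cover")],("top",))
E
```

```text
[ 0.53831793 -0.04399625  0.06382725]
shift [ 0.1  1.  40.8] spin 0.001
wrist cover ctr [538.5 -45.9] mean [544. -45.] size [42. 95.] ang 0.12
scene cover ctr [556.  -46.4] mean [560. -49.] size [43. 59.] ang 0.12
top cover ctr [ 440.5 -131. ] mean [ 439. -130.] size [42. 95.] ang 0.10
top cover ctr [ 565.2 -449.9] mean [ 562. -445.] size [ 49. 100.] ang 0.03
```

>>> {"name": "step_arm", "arguments": {"xyz": [[0,1,20],[0,1,35],[0,1,41],[0,1,41],[0,1,41],[0,1,41],[0,1,41],[0,1,41],[0,1,20],[0,1,-25]], "spin": [0,0,0,0,0,0,0,0,0,0], "claw": [1,1,1,1,-1,-1,-1,-1,-1,-1]}}

```text
time_s: 21.2
ee_pos: [0.5372, -0.0457, 0.089]
tool_rot: [[0.994, 0.11, -0.003], [0.11, -0.994, -0.0], [-0.003, 0.0, -1.0]]
ft_force: [1.0, 0.7, -1.1]
gripper_width: 0.0404
finger_force: 61.9
```

```bash
python3 - <<'E'
from h import *
s=arm.get_state(); print(s["ee_pos"],s["gripper_width"]); go(559.5,-349,110,.04)
E
```

```text
[ 0.53723974 -0.04569141  0.08904973] 0.04039421912268858
shift [-11.1 303.9 -21. ] spin 0.070
```

>>> {"name": "step_arm", "arguments": {"xyz": [[0,20,-21],[-2,70,-21],[-4,130,-21],[-6,190,-21],[-9,245,-21],[-11,285,-21],[-11,304,-21],[-11,304,0],[-11,304,18],[-11,304,18]], "spin": [0,0,0.02,0.04,0.07,0.07,0.07,0.07,0.07,0.07], "claw": [-1,-1,-1,-1,-1,-1,-1,-1,-1,-1]}}

```text
time_s: 22.45
ee_pos: [0.5601, -0.347, 0.0692]
tool_rot: [[0.999, 0.041, -0.003], [0.041, -0.999, 0.002], [-0.003, -0.002, -1.0]]
ft_force: [0.3, -0.2, -1.9]
gripper_width: 0.0405
finger_force: 61.9
```

>>> {"name": "step_arm", "arguments": {"xyz": [[0,0,0],[0,0,0],[0,0,0],[0,0,0],[0,0,0],[0,0,-15],[0,0,-40],[0,0,-40],[0,0,-40],[0,0,-40]], "spin": [0,0,0,0,0,0,0,0,0,0], "claw": [-1,0.4,0.6,0.6,0.6,1,1,1,1,1]}}

```text
time_s: 23.7
ee_pos: [0.5604, -0.3489, 0.1109]
tool_rot: [[0.999, 0.04, -0.001], [0.04, -0.999, 0.0], [-0.001, -0.0, -1.0]]
ft_force: [0.3, 0.6, -0.0]
gripper_width: 0.0852
finger_force: 0.0
```

```bash
python3 - <<'E'
from parts import *
s=arm.get_state(); print(s["ee_pos"])
run([(559,-349,"cover"),(562,-449,"cover")],("wrist","scene","top")); run([(440,-130,"cover")],("top","scene"))
go(440.5,-129,110,.10)
E
```

```text
[ 0.56042744 -0.3489214   0.11094135]
wrist cover ctr [ 561.1 -348.3] mean [ 566. -348.] size [42. 95.] ang 0.04
wrist cover ctr [ 563.7 -445.3] mean [ 570. -442.] size [43. 94.] ang 0.04
scene cover ctr [ 565.8 -349.6] mean [ 570. -351.] size [41. 85.] ang 0.05
scene cover ctr [ 564.6 -446.5] mean [ 568. -447.] size [43. 95.] ang 0.04
top cover none
top cover ctr [ 498.8 -474.1] mean [ 504. -476.] size [45. 82.] ang -0.69
top cover none
scene cover ctr [ 449.  -131.2] mean [ 458. -131.] size [43. 78.] ang 0.08
shift [-111.2 -224.7    1.1] spin -0.060
```

>>> {"name": "step_arm", "arguments": {"xyz": [[-20,-40,0],[-48,-95,0],[-75,-150,0],[-100,-205,0],[-111,-225,5],[-111,-225,40],[-111,-225,70],[-111,-225,87],[-111,-225,87],[-111,-225,87]], "spin": [0,-0.03,-0.06,-0.06,-0.06,-0.06,-0.06,-0.06,-0.06,-0.06], "claw": [1,1,1,1,1,1,1,1,1,-1]}}

```text
time_s: 25.2
ee_pos: [0.4412, -0.129, 0.0251]
tool_rot: [[0.995, 0.099, 0.001], [0.099, -0.995, -0.0], [0.001, 0.0, -1.0]]
ft_force: [-0.2, -0.1, -1.0]
gripper_width: 0.0699
finger_force: 0.0
```

>>> {"name": "step_arm", "arguments": {"xyz": [[0,0,0],[0,0,0],[0,0,0],[0,0,0],[0,0,-15],[0,0,-50],[0,0,-87],[5,20,-87],[15,50,-87],[35,100,-87]], "spin": [0,0,0,0,0,0,0,0,0,0], "claw": [-1,-1,-1,-1,-1,-1,-1,-1,-1,-1]}}

```text
time_s: 26.45
ee_pos: [0.4862, -0.2244, 0.1124]
tool_rot: [[0.995, 0.102, 0.001], [0.102, -0.995, 0.001], [0.001, -0.001, -1.0]]
ft_force: [0.1, 0.5, 0.4]
gripper_width: 0.0401
finger_force: 62.2
```

```bash
python3 - <<'E'
from parts import *
s=arm.get_state(); print(s["ee_pos"],s["gripper_width"])
go(562,-397,110,.04)
E
```

```text
[ 0.48615007 -0.22439208  0.11242917] 0.04010434824477209
shift [ 57.9 179.4   2.4] spin 0.062
```

>>> {"name": "step_arm", "arguments": {"xyz": [[15,45,2],[33,100,2],[48,150,2],[58,179,2],[58,179,2],[58,179,30],[58,179,50],[58,179,57],[58,179,57],[58,179,57]], "spin": [0.03,0.06,0.06,0.06,0.06,0.06,0.06,0.06,0.06,0.06], "claw": [-1,-1,-1,-1,-1,-1,-1,-1,-1,-1]}}

```text
time_s: 27.7
ee_pos: [0.5614, -0.3972, 0.0552]
tool_rot: [[0.999, 0.04, 0.001], [0.04, -0.999, -0.001], [0.001, 0.001, -1.0]]
ft_force: [0.1, -0.3, -0.2]
gripper_width: 0.0405
finger_force: 62.2
```

>>> {"name": "step_arm", "arguments": {"xyz": [[0,0,0],[0,0,0],[0,0,0],[0,0,0],[0,0,-20],[0,0,-60],[0,0,-90],[0,0,-90],[0,0,-90],[0,0,-90]], "spin": [0,0,0,0,0,0,0,0,0,0], "claw": [0.2,0.2,0.2,0.2,0.2,0.6,1,1,1,1]}}

```text
time_s: 28.95
ee_pos: [0.5608, -0.3968, 0.1438]
tool_rot: [[0.999, 0.04, -0.001], [0.04, -0.999, 0.0], [-0.001, -0.0, -1.0]]
ft_force: [-0.4, -0.2, -0.0]
gripper_width: 0.0853
finger_force: 0.0
```

```bash
python3 - <<'E'
from parts import *
s=arm.get_state(); print(s["ee_pos"],s["gripper_width"])
run([(559,-349,"cover"),(562,-397,"cover"),(562,-449,"cover"),(525,-190,"lock")],("wrist","scene")); run([(525,-191,"lock"),(425,-302,"handle")],("top",))
im,_=arm.read_camera("scene"); cv2.imwrite("pics/s4.png",cv2.resize(im[:,:,::-1],(800,600)))
E
```

```text
[ 0.56084041 -0.39679886  0.14380813] 0.08533327024994466
wrist cover ctr [ 561.5 -348. ] mean [ 566. -349.] size [43. 94.] ang 0.04
wrist cover ctr [ 560.3 -396.4] mean [ 564. -396.] size [42. 94.] ang 0.04
wrist cover ctr [ 563.6 -446.2] mean [ 568. -444.] size [43. 95.] ang 0.04
wrist lock ctr [ 524.9 -191.7] mean [ 535. -193.] size [44. 93.] ang 0.32
scene cover ctr [ 559.9 -350.1] mean [ 564. -352.] size [43. 96.] ang 0.02
scene cover ctr [ 561.  -397.5] mean [ 563. -398.] size [42. 95.] ang 0.04
scene cover ctr [ 562.3 -445.5] mean [ 570. -448.] size [ 45. 100.] ang 0.04
scene lock ctr [ 525.4 -192.5] mean [ 534. -192.] size [43. 92.] ang 0.32
top lock ctr [ 565.2 -201.4] mean [ 565. -201.] size [0. 0.] ang 0.00
top handle none
```

View pics/s4.png

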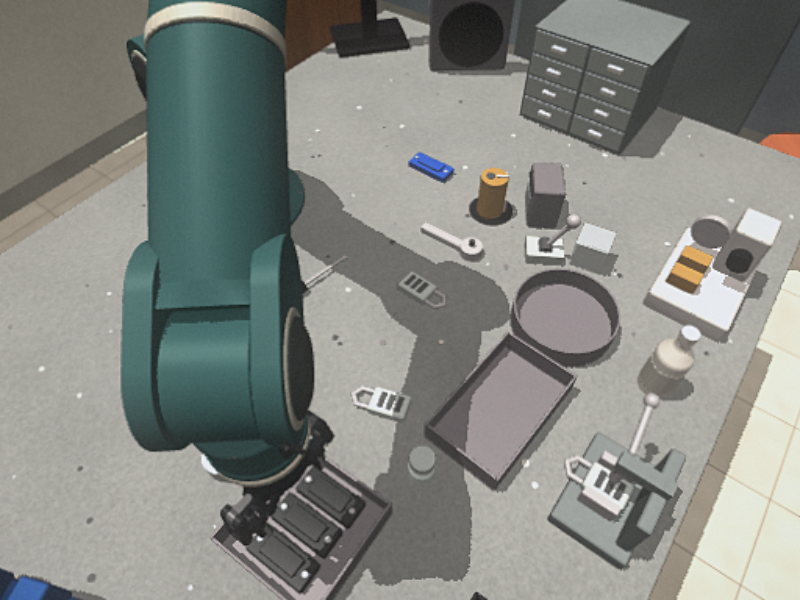

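Scene picture: all three covers lie in the square tray, at (330,490), (305,525) and (280,560). The core at (492,195) and lever (572,222) are as left. Next handle2.

>>> {"name": "step_arm", "arguments": {"xyz": [[-20,-15,0],[-50,-40,0],[-90,-70,0],[-120,-103,0],[-120,-103,0],[-120,-103,0],[-120,-103,0],[-120,-103,0],[-120,-103,0],[-120,-103,0]], "spin": [0,0,0,0,0,0,0,0,0,0], "claw": [1,1,1,1,1,1,1,1,1,1]}}

```text
time_s: 30.4
ee_pos: [0.4371, -0.299, 0.1443]
tool_rot: [[0.999, 0.04, -0.0], [0.04, -0.999, -0.0], [-0.0, 0.0, -1.0]]
ft_force: [0.9, 0.7, -0.5]
gripper_width: 0.0852
finger_force: 0.0
```

```bash
python3 - <<'E'
from parts import *
s=arm.get_state(); print(s["ee_pos"],yaw(s))
run([(425,-300,"handle")],("wrist",))
go(444,-300,24,.0)
im,_=arm.read_camera("wrist"); cv2.imwrite("pics/w5.png",im[:,:,::-1])
E
```

```text
[ 0.43707744 -0.29897665  0.14425099] 0.03971488969662383
wrist handle hub [ 390. -298.] len 111.0 grip [ 444.1 -298.6] dir -0.01 rect [ 43. 134.]
shift [  6.9   1.3 120.3] spin 0.040
```

View pics/w5.png

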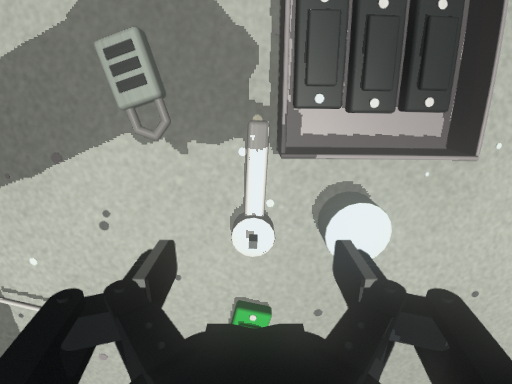

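Handle at (255,170) px with hub (252,237). Tin at (358,230) is clear of a half-open grip.

>>> {"name": "step_arm", "arguments": {"xyz": [[7,0,40],[7,0,85],[7,0,112],[7,0,120],[7,0,120],[7,0,120],[7,0,120],[7,0,120],[7,0,120],[7,0,120]], "spin": [0.05,0.05,0.05,0.05,0.05,0.05,0.05,0.05,0.05,0.05], "claw": [0.4,0.4,0.4,0.4,0.4,-1,-1,-1,-1,-1]}}

```text
time_s: 31.75
ee_pos: [0.4446, -0.2988, 0.0254]
tool_rot: [[1.0, -0.01, 0.001], [-0.01, -1.0, -0.0], [0.001, 0.0, -1.0]]
ft_force: [-2.9, 3.0, 13.6]
gripper_width: 0.0185
finger_force: 58.9
```

```bash
python3 - <<'E'
from parts import *
s=arm.get_state(); p=np.array(s["ee_pos"])*1000; print(p,yaw(s),s["gripper_width"])
for n in ("scene","top"):
    P=pose(n); im,dep=arm.read_camera(n); C=cloud(P,dep)
    # long tray rim via inner/outer corners; restrict by height & box
    m=(abs(C[:,:,2]-.045)<.004)&(C[:,:,0]>.6)&(C[:,:,0]<.765)&(C[:,:,1]>-.215)&(C[:,:,1]<.02)&(np.hypot(C[:,:,0]-.684,C[:,:,1]-.119)>.096)
    q=onz(P,np.argwhere(m)[:,::-1],.045)[:,:2]*1000; print(n,len(q),[np.round(v,2) for v in rect(q)])
# handle dir -> along tray long axis. psi = dir of handle(tool x along bar)
go(p[0],p[1],115); go(430,-200,115,1.0); go(658,-103,115,1.5)
E
```

```text
[ 444.59698336 -298.80432023   25.41775109] -0.009970875181215628 0.018529481595434723
scene 502 [array([684.06, -93.36]), array([130.34, 215.84]), np.float32(1.5)]
top 401 [array([683.98, -91.74]), array([132.45, 215.25]), np.float32(1.5)]
shift [ -0.    0.  -89.6] spin 0.000
shift [-15.6 -98.6 -89.6] spin -1.010
shift [ 211.4 -197.9  -89.6] spin -1.510
```

>>> {"name": "step_arm", "arguments": {"xyz": [[0,0,-20],[0,0,-60],[0,-10,-90],[25,-40,-90],[60,-70,-90],[100,-100,-90],[140,-130,-90],[180,-160,-90],[220,-190,-90],[250,-208,-90]], "spin": [0,0,-0.1,-0.27,-0.45,-0.63,-0.81,-0.99,-1.17,-1.35], "claw": [-1,-1,-1,-1,-1,-1,-1,-1,-1,-1]}}

```text
time_s: 33.1
ee_pos: [0.6976, -0.0912, 0.1156]
tool_rot: [[0.222, 0.975, 0.001], [0.975, -0.222, -0.001], [-0.001, 0.001, -1.0]]
ft_force: [0.1, -0.5, -2.7]
gripper_width: 0.0182
finger_force: 60.2
```

```bash
python3 - <<'E'
from parts import *
s=arm.get_state(); p=np.array(s["ee_pos"])*1000; print(p,yaw(s),s["gripper_width"]); go(711.6,-84,115,1.5)
E
```

```text
[697.6099686  -91.16812624 115.61169492] 1.3471718754331008 0.018238887746235083
shift [10.1 12.1  0.6] spin -0.153
```

>>> {"name": "step_arm", "arguments": {"xyz": [[5,6,0],[10,12,10],[10,12,45],[10,12,70],[10,12,80],[10,12,83],[10,12,83],[10,12,83],[10,12,83],[10,12,83]], "spin": [-0.1,-0.15,-0.15,-0.15,-0.15,-0.15,-0.15,-0.15,-0.15,-0.15], "claw": [-1,-1,-1,-1,-1,-1,-1,-0.35,-0.35,-0.35]}}

```text
time_s: 34.35
ee_pos: [0.7104, -0.0862, 0.0317]
tool_rot: [[0.081, 0.997, 0.001], [0.997, -0.081, -0.0], [-0.0, 0.001, -1.0]]
ft_force: [0.6, -1.1, 0.3]
gripper_width: 0.0282
finger_force: 0.0
```

>>> {"name": "step_arm", "arguments": {"xyz": [[0,0,0],[0,0,-25],[0,0,-60],[0,0,-80],[0,0,-110],[0,0,-110],[0,0,-110],[0,0,-110],[0,0,-110],[0,0,-110]], "spin": [0,0,0,0,0,0,0,0,0,0], "claw": [-0.35,-0.35,-0.35,0.5,1,1,1,1,1,1]}}

```text
time_s: 35.6
ee_pos: [0.7101, -0.0862, 0.1409]
tool_rot: [[0.081, 0.997, -0.001], [0.997, -0.081, -0.0], [-0.0, -0.001, -1.0]]
ft_force: [0.0, -0.4, -0.7]
gripper_width: 0.0852
finger_force: 0.0
```

```bash
python3 - <<'E'
from parts import *
s=arm.get_state(); p=np.array(s["ee_pos"])*1000; print(p,yaw(s),s["gripper_width"])
P=pose("scene"); im,dep=arm.read_camera("scene"); C=cloud(P,dep)
a=-.07; d=C[:,:,:2]-[.684,-.091]; u=d[:,:,0]*np.cos(a)+d[:,:,1]*np.sin(a); v=-d[:,:,0]*np.sin(a)+d[:,:,1]*np.cos(a)
m=(abs(u)<.057)&(abs(v)<.1)&(C[:,:,2]>.013)&(C[:,:,2]<.06); print(m.sum(),np.percentile(u[m],[2,50,98])*1000,np.percentile(v[m],[2,50,98])*1000,np.percentile(C[m][:,2],98))
run([(525,-191,"lock"),(452,26,"lock"),(425,160,"handle")],("scene","top"))
E
```

```text
[710.05683268 -86.17582473 140.948442  ] 1.4897727179814666 0.08516382122938614
579 [ 7.91277708 26.88383523 44.95012501] [-70.7645071  -32.39399482  56.1445165 ] 0.037996455084635755
scene lock ctr [ 525.2 -192.9] mean [ 534. -192.] size [42. 92.] ang 0.32
scene lock ctr [455.7  24.4] mean [450.  22.] size [42. 92.] ang -0.04
scene handle hub [467. 162.] len 110.0 grip [413.  159.4] dir -3.10 rect [ 43. 131.]
top lock ctr [ 525.6 -191.9] mean [ 531. -189.] size [43. 94.] ang 0.32
top lock none
top handle none
```

```bash
python3 - <<'E'
from h import *
go(541.6,-185,120,.32)
a=np.array([683,119])
go(710,90,110,1.5,[541.6,-185,110],.32)
E
```

```text
shift [-112.1 -160.    21.2] spin 1.170
shift [ 246.4 -208.1   -0. ] spin -1.180
```

>>> {"name": "step_arm", "arguments": {"xyz": [[-20,-30,0],[-50,-70,0],[-80,-115,0],[-105,-150,0],[-112,-160,10],[-112,-160,21],[-112,-160,21],[-112,-160,50],[-112,-160,70],[-112,-160,70]], "spin": [0.17,0.35,0.53,0.71,0.89,1.06,1.17,1.17,1.17,1.17], "claw": [1,1,1,1,1,1,1,1,1,1]}}

```text
time_s: 37.0
ee_pos: [0.5409, -0.1847, 0.0701]
tool_rot: [[0.949, 0.314, -0.002], [0.314, -0.949, 0.0], [-0.002, -0.001, -1.0]]
ft_force: [-0.9, -0.9, -0.1]
gripper_width: 0.0854
finger_force: 0.0
```

```bash
python3 - <<'E'
from parts import *
s=arm.get_state(); print(s["ee_pos"],yaw(s)); run([(525,-191,"lock")],("wrist",)); go(541.6,-185,24,.32)
E
```

```text
[ 0.54086251 -0.18473632  0.07009568] 0.3198538405585992
wrist lock ctr [ 524.8 -190.7] mean [ 537. -186.] size [42. 93.] ang 0.32
shift [ 0.2  0.  47.2] spin -0.000
```

>>> {"name": "step_arm", "arguments": {"xyz": [[0,0,25],[0,0,42],[0,0,47],[0,0,47],[0,0,47],[0,0,47],[0,0,47],[0,0,47],[0,0,20],[0,0,-20]], "spin": [0,0,0,0,0,0,0,0,0,0], "claw": [1,1,1,-1,-1,-1,-1,-1,-1,-1]}}

```text
time_s: 38.3
ee_pos: [0.541, -0.1847, 0.0917]
tool_rot: [[0.949, 0.314, -0.002], [0.314, -0.949, 0.0], [-0.002, -0.001, -1.0]]
ft_force: [0.4, -0.3, -2.1]
gripper_width: 0.0404
finger_force: 61.7
```

```bash
python3 - <<'E'
from parts import *
s=arm.get_state(); print(s["ee_pos"],yaw(s),s["gripper_width"]); go(717,136.5,115,1.5)
E
```

```text
[ 0.54102753 -0.18474299  0.0917122 ] 0.3196583855369114 0.040428568101242617
shift [ 268.  -249.7  -23.3] spin -1.180
```

>>> {"name": "step_arm", "arguments": {"xyz": [[0,0,-23],[20,-20,-23],[55,-52,-23],[95,-88,-23],[135,-125,-23],[175,-163,-23],[215,-200,-23],[245,-230,-23],[268,-250,-23],[268,-250,-23]], "spin": [0,-0.1,-0.27,-0.44,-0.61,-0.78,-0.95,-1.1,-1.18,-1.18], "claw": [-1,-1,-1,-1,-1,-1,-1,-1,-1,-1]}}

```text
time_s: 39.55
ee_pos: [0.7173, 0.1408, 0.1132]
tool_rot: [[0.065, 0.998, -0.001], [0.998, -0.065, 0.002], [0.002, -0.001, -1.0]]
ft_force: [-0.2, -0.5, -1.3]
gripper_width: 0.0405
finger_force: 61.8
```

```bash
python3 - <<'E'
from parts import *
s=arm.get_state(); print(s["ee_pos"],yaw(s),s["gripper_width"],s["q"]); go(717,136.5,33,1.5)
E
```

```text
[0.71729204 0.14076476 0.11316013] 1.5061874183731994 0.0405158600221239 [-0.32615125  0.74659667  0.14352388  1.41886688 -0.1189561   0.98522297
 -0.21905162]
shift [-4.3 -0.  80.2] spin 0.006
```

>>> {"name": "step_arm", "arguments": {"xyz": [[0,0,10],[0,0,45],[0,0,70],[0,0,80],[0,0,82],[0,0,82],[0,0,82],[0,0,82],[0,0,82],[0,0,82]], "spin": [0,0,0,0,0,0,0,0,0,0], "claw": [-1,-1,-1,-1,-1,-1,0.15,0.15,0.15,0.15]}}

```text
time_s: 40.8
ee_pos: [0.7175, 0.1367, 0.0325]
tool_rot: [[0.071, 0.997, 0.0], [0.997, -0.071, -0.0], [-0.0, 0.0, -1.0]]
ft_force: [-0.5, -0.5, -0.1]
gripper_width: 0.0493
finger_force: 0.0
```

>>> {"name": "step_arm", "arguments": {"xyz": [[0,0,-10],[0,0,-40],[0,0,-80],[0,0,-100],[0,0,-100],[0,0,-100],[0,0,-100],[0,0,-100],[0,0,-100],[0,0,-100]], "spin": [0,0,0,0,0,0,0,0,0,0], "claw": [0.15,0.15,0.15,0.6,1,1,1,1,1,1]}}

```text
time_s: 42.05
ee_pos: [0.7174, 0.1367, 0.1321]
tool_rot: [[0.071, 0.997, -0.0], [0.997, -0.071, -0.0], [-0.0, -0.0, -1.0]]
ft_force: [0.4, -1.0, 0.6]
gripper_width: 0.0853
finger_force: 0.0
```

```bash
python3 - <<'E'
from parts import *
s=arm.get_state(); print(s["ee_pos"],yaw(s))
P=pose("wrist",s); im,dep=arm.read_camera("wrist"); C=cloud(P,dep)
m=(np.hypot(C[:,:,0]-.683,C[:,:,1]-.1195)<.08)&(C[:,:,2]>.013)&(C[:,:,2]<.06); print([np.round(v,2) for v in rect(C[m][:,:2]*1000)],np.percentile(C[m][:,2],98))
run([(452,26,"lock"),(425,160,"handle")],("scene","top"))
# lock1 body grip: ctr - 17*dir
go(439,27,115,-.05); go(439,27,115,np.pi-.05)
E
```

```text
[0.71739509 0.13669746 0.13213461] 1.4998051364854623
[array([716.53, 119.59]), array([42.17, 93.04]), np.float32(1.51)] 0.027109500237017532
scene lock ctr [455.7  24.4] mean [450.  22.] size [43. 91.] ang -0.06
scene handle hub [467. 161.] len 111.0 grip [412.8 159.2] dir -3.10 rect [ 43. 131.]
top lock ctr [455.5  26.3] mean [447.  26.] size [42. 92.] ang -0.04
top handle none
shift [-129.2 -270.    17.3] spin 1.550
shift [-129.2 -270.    17.3] spin -1.592
```

>>> {"name": "step_arm", "arguments": {"xyz": [[-15,-30,0],[-40,-75,0],[-65,-130,0],[-90,-185,0],[-115,-235,0],[-129,-270,10],[-129,-270,17],[-129,-270,17],[-129,-270,40],[-129,-270,60]], "spin": [0.17,0.35,0.53,0.71,0.89,1.07,1.25,1.43,1.55,1.55], "claw": [1,1,1,1,1,1,1,1,1,1]}}

```text
time_s: 43.45
ee_pos: [0.4392, 0.0274, 0.072]
tool_rot: [[0.999, -0.052, 0.001], [-0.052, -0.999, 0.0], [0.001, -0.0, -1.0]]
ft_force: [0.7, 0.6, 0.4]
gripper_width: 0.0852
finger_force: 0.0
```

```bash
python3 - <<'E'
from parts import *
s=arm.get_state(); print(s["ee_pos"],yaw(s)); run([(452,26,"lock")],("wrist",)); go(438.6,28,24,-.05)
E
```

```text
[0.43922468 0.02743829 0.07196208] -0.05170562943780405
wrist lock ctr [455.9  27.6] mean [452.  28.] size [42. 93.] ang -0.04
shift [ 0.4 -0.7 46. ] spin -0.000
```

>>> {"name": "step_arm", "arguments": {"xyz": [[0,0,25],[0,0,42],[0,0,48],[0,0,48],[0,0,48],[0,0,48],[0,0,48],[0,0,48],[0,0,20],[0,0,-43]], "spin": [0,0,0,0,0,0,0,0,0,0], "claw": [1,1,1,-1,-1,-1,-1,-1,-1,-1]}}

```text
time_s: 44.75
ee_pos: [0.4379, 0.0269, 0.1149]
tool_rot: [[0.999, -0.05, -0.003], [-0.05, -0.999, -0.002], [-0.003, 0.002, -1.0]]
ft_force: [1.6, 1.5, -0.5]
gripper_width: 0.0408
finger_force: 63.3
```

```bash
python3 - <<'E'
from parts import *
s=arm.get_state(); print(s["ee_pos"],yaw(s),s["gripper_width"]); go(649,102.5,115,1.5)
E
```

```text
[0.43788701 0.02687506 0.11493734] -0.05034409244840255 0.04082177506694942
shift [ 2.07e+02 -8.62e+01 -1.00e-01] spin -1.550
```

>>> {"name": "step_arm", "arguments": {"xyz": [[15,-6,0],[40,-16,0],[70,-29,0],[100,-42,0],[130,-54,0],[160,-66,0],[185,-77,0],[207,-86,0],[207,-86,0],[207,-86,0]], "spin": [-0.17,-0.35,-0.53,-0.71,-0.89,-1.07,-1.25,-1.43,-1.55,-1.55], "claw": [-1,-1,-1,-1,-1,-1,-1,-1,-1,-1]}}

```text
time_s: 46.0
ee_pos: [0.6499, 0.1024, 0.1149]
tool_rot: [[0.072, 0.997, -0.0], [0.997, -0.072, -0.0], [-0.0, -0.0, -1.0]]
ft_force: [-0.5, -0.5, -1.8]
gripper_width: 0.0408
finger_force: 63.3
```

>>> {"name": "step_arm", "arguments": {"xyz": [[0,0,10],[0,0,45],[0,0,70],[0,0,80],[0,0,82],[0,0,82],[0,0,82],[0,0,82],[0,0,82],[0,0,82]], "spin": [0,0,0,0,0,0,0,0,0,0], "claw": [-1,-1,-1,-1,-1,-1,0.15,0.15,0.15,0.15]}}

```text
time_s: 47.25
ee_pos: [0.6501, 0.1027, 0.0329]
tool_rot: [[0.071, 0.997, 0.0], [0.997, -0.071, -0.0], [-0.0, 0.0, -1.0]]
ft_force: [-0.1, 0.5, -0.4]
gripper_width: 0.0495
finger_force: 0.0
```

>>> {"name": "step_arm", "arguments": {"xyz": [[0,0,-10],[0,0,-40],[0,0,-80],[0,0,-100],[0,0,-100],[0,0,-100],[0,0,-100],[0,0,-100],[0,0,-100],[0,0,-100]], "spin": [0,0,0,0,0,0,0,0,0,0], "claw": [0.15,0.15,0.15,0.6,1,1,1,1,1,1]}}

```text
time_s: 48.5
ee_pos: [0.65, 0.1027, 0.1327]
tool_rot: [[0.071, 0.997, -0.0], [0.997, -0.071, -0.0], [-0.0, -0.0, -1.0]]
ft_force: [-0.1, -0.7, 0.8]
gripper_width: 0.0853
finger_force: 0.0
```

```bash
python3 - <<'E'
from parts import *
s=arm.get_state(); print(s["ee_pos"],yaw(s))
P=pose("wrist",s); im,dep=arm.read_camera("wrist"); C=cloud(P,dep)
m=(np.hypot(C[:,:,0]-.683,C[:,:,1]-.1195)<.08)&(C[:,:,2]>.013)&(C[:,:,2]<.06); print([np.round(v,2) for v in rect(C[m][:,:2]*1000)],np.percentile(C[m][:,2],98))
run([(425,160,"handle")],("scene","top"))
go(413,163,135,0); go(413,163,135,np.pi)
E
```

```text
[0.65000689 0.10269278 0.13267851] 1.4997582272078136
[array([683.87, 119.84]), array([ 95.3 , 107.31]), np.float32(-0.06)] 0.027201727171738067
scene handle hub [466. 160.] len 109.0 grip [412.2 159.2] dir -3.11 rect [ 42. 132.]
top handle none
shift [  43.3 -240.7   -2.2] spin 1.500
shift [  43.3 -240.7   -2.2] spin -1.642
```

>>> {"name": "step_arm", "arguments": {"xyz": [[5,-30,0],[13,-75,0],[22,-125,0],[32,-180,0],[43,-225,0],[43,-241,0],[43,-241,0],[43,-241,0],[43,-241,20],[43,-241,30]], "spin": [0.17,0.35,0.53,0.71,0.89,1.07,1.25,1.43,1.46,1.46], "claw": [1,1,1,1,1,1,1,1,1,1]}}

```text
time_s: 49.9
ee_pos: [0.4125, 0.1627, 0.1022]
tool_rot: [[0.999, 0.04, -0.0], [0.04, -0.999, -0.0], [-0.0, 0.0, -1.0]]
ft_force: [0.8, -0.3, -0.8]
gripper_width: 0.0853
finger_force: 0.0
```

```bash
python3 - <<'E'
from parts import *
s=arm.get_state(); print(s["ee_pos"],yaw(s)); run([(425,162,"handle")],("wrist","top","scene")); go(413,163,24,.03)
E
```

```text
[0.41246612 0.16271696 0.10223093] 0.040441330037239945
wrist handle hub [467. 165.] len 112.0 grip [413.3 164. ] dir -3.12 rect [ 43. 132.]
top handle partial 117
scene handle hub [468. 161.] len 112.0 grip [414.5 159.2] dir -3.11 rect [ 44. 131.]
shift [ 0.4 -0.5 78.7] spin 0.010
```

>>> {"name": "step_arm", "arguments": {"xyz": [[1,-1,30],[1,-1,60],[1,-1,75],[1,-1,79],[1,-1,79],[1,-1,79],[1,-1,79],[1,-1,79],[1,-1,60],[1,-1,10]], "spin": [0.01,0.01,0.01,0.01,0.01,0.01,0.01,0.01,0.01,0.01], "claw": [0.6,0.6,0.6,0.6,-1,-1,-1,-1,-1,-1]}}

```text
time_s: 51.3
ee_pos: [0.4127, 0.1632, 0.0927]
tool_rot: [[1.0, 0.03, -0.003], [0.03, -1.0, -0.002], [-0.003, 0.002, -1.0]]
ft_force: [0.4, 0.3, -0.7]
gripper_width: 0.0186
finger_force: 60.3
```

```bash
python3 - <<'E'
from parts import *
s=arm.get_state(); print(s["ee_pos"],yaw(s),s["gripper_width"]); go(657,-98,115,1.5)
E
```

```text
[0.41272067 0.1631601  0.09270074] 0.02964812302510521 0.01855860929171062
shift [236.4 268.3 -22.3] spin -1.470
```

>>> {"name": "step_arm", "arguments": {"xyz": [[0,10,-22],[20,35,-22],[50,65,-22],[80,100,-22],[110,135,-22],[145,170,-22],[180,205,-22],[210,240,-22],[236,268,-22],[236,268,-22]], "spin": [-0.1,-0.27,-0.45,-0.63,-0.81,-0.99,-1.17,-1.34,-1.47,-1.47], "claw": [-1,-1,-1,-1,-1,-1,-1,-1,-1,-1]}}

```text
time_s: 52.55
ee_pos: [0.6583, -0.1003, 0.1147]
tool_rot: [[0.072, 0.997, 0.0], [0.997, -0.072, -0.001], [-0.001, 0.0, -1.0]]
ft_force: [-0.4, 1.2, -2.2]
gripper_width: 0.0182
finger_force: 60.3
```

```bash
python3 - <<'E'
from parts import *
s=arm.get_state(); print(s["ee_pos"],yaw(s),s["gripper_width"]); go(657,-98,33,1.5)
E
```

```text
[ 0.65827506 -0.1002554   0.11469016] 1.4982700341134592 0.018172211619900232
shift [ 2.2 -1.4 81.7] spin -0.002
```

>>> {"name": "step_arm", "arguments": {"xyz": [[0,0,10],[0,0,45],[0,0,70],[0,0,80],[0,0,82],[0,0,82],[0,0,82],[0,0,82],[0,0,82],[0,0,82]], "spin": [0,0,0,0,0,0,0,0,0,0], "claw": [-1,-1,-1,-1,-1,-1,-1,-0.35,-0.35,-0.35]}}

```text
time_s: 53.8
ee_pos: [0.6576, -0.0971, 0.033]
tool_rot: [[0.071, 0.997, 0.0], [0.997, -0.071, -0.0], [-0.0, 0.0, -1.0]]
ft_force: [-0.1, -0.7, -0.0]
gripper_width: 0.0276
finger_force: 0.0
```

>>> {"name": "step_arm", "arguments": {"xyz": [[0,0,0],[0,0,-25],[0,0,-60],[0,0,-90],[0,0,-130],[30,-50,-170],[60,-100,-170],[60,-150,-170],[60,-150,-170],[60,-150,-170]], "spin": [0,0,0,0,0,0,0,0,0,0], "claw": [-0.35,-0.35,-0.35,0.5,1,1,1,1,1,1]}}

```text
time_s: 55.05
ee_pos: [0.5128, -0.0267, 0.2033]
tool_rot: [[0.071, 0.997, 0.001], [0.997, -0.071, -0.0], [0.0, 0.001, -1.0]]
ft_force: [0.0, 0.1, 0.7]
gripper_width: 0.0851
finger_force: 0.0
```

```bash
python3 lev.py; python3 - <<'E'
from core import *
for n in ("scene","wrist"): im=core(n,.435,.288)
im,_=arm.read_camera("scene"); cv2.imwrite("pics/s6.png",cv2.resize(im[:,:,::-1],(800,600)))
E
```

```text
55.05 [ 0.51284979 -0.02667951  0.20330099] 1.4997654516273458 [0.02937282 0.06058696 0.65675477]
scene 81 rx [26. 36. 49.] ry -7.0 z [ 77. 106.]
top 91 rx [26. 35. 49.] ry -3.0 z [ 78. 108.]
scene core (435.73779296875, 281.6317443847656) 29.208606719970703 rib 13
[446.79114913 291.29683121] line 0.5606025 mean 0.718491726074373
reader ((544.7640380859375, 301.9468688964844), (61.87748336791992, 170.2127227783203), 33.6844482421875)Traceback (most recent call last):
  File "<stdin>", line 2, in <module>
  File "core.py", line 7, in core
    q=onz(P,np.argwhere(m)[:,::-1],zt)[:,:2]*1000; c,r=cv2.minEnclosingCircle(q.astype(np.float32)) if len(q) else (0,0)
      ~~~^^^^^^^^^^^^^^^^^^^^^^^^^^^^^
  File "h.py", line 14, in onz
    r=ray(P,uv); c=P[3]; return c+r*((z-c[2])/r[:,2])[:,None]
  File "h.py", line 11, in ray
    K,d,R,c=P; n=cv2.undistortPoints(np.array(uv,float).reshape(-1,1,2),K,d).reshape(-1,2)
                 ~~~~~~~~~~~~~~~~~~~^^^^^^^^^^^^^^^^^^^^^^^^^^^^^^^^^^^^^^^^
cv2.error: OpenCV(4.12.0) /io/opencv/modules/calib3d/src/undistort.dispatch.cpp:347: error: (-215:Assertion failed) CV_IS_MAT(_src) && CV_IS_MAT(_dst) && (_src->rows == 1 || _src->cols == 1) && (_dst->rows == 1 || _dst->cols == 1) && _src->cols + _src->rows - 1 == _dst->rows + _dst->cols - 1 && (CV_MAT_TYPE(_src->type) == CV_32FC2 || CV_MAT_TYPE(_src->type) == CV_64FC2) && (CV_MAT_TYPE(_dst->type) == CV_32FC2 || CV_MAT_TYPE(_dst->type) == CV_64FC2) in function 'cvUndistortPointsInternal'
```

View picture.

```bash
python3 - <<'E'
from h import *
im,_=arm.read_camera("scene"); cv2.imwrite("pics/s6.png",cv2.resize(im[:,:,::-1],(800,600)))
E
```

```text
(no output)
```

View pics/s6.png

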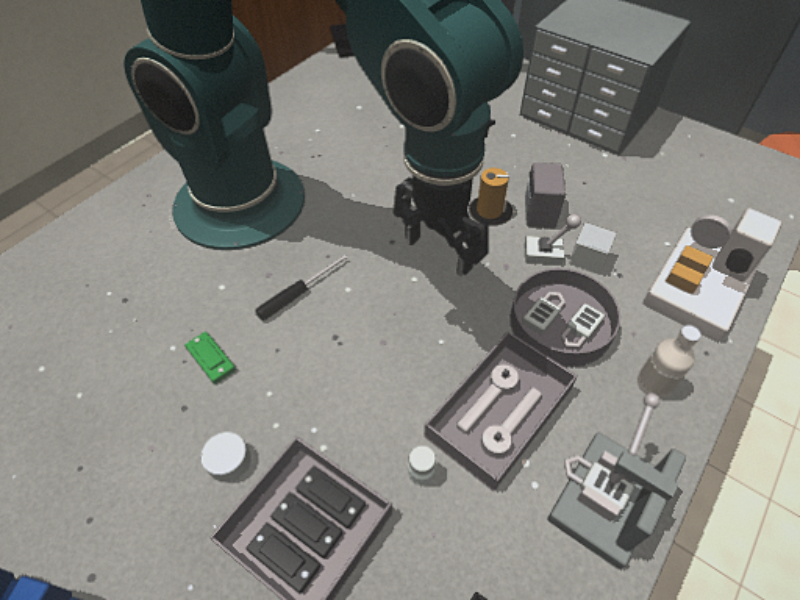

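Everything is in place: two handles at (500,410), three covers at (305,525), two padlocks at (567,315), the core at (492,195) on the pad, and the lever (572,222) right over. The bystanders haven't moved, so I'm handing it in.

```bash
python3 -c "
from cell import arm
print(arm.finish_job())"
```

```text
the job is handed in; nothing more can be done
None
```

I handed the job in at about 55 s with everything done by my own camera checks (no verdict came back): the cylinder stands on the pad facing the reader, then the lever was thrown over to its stop, all seven loose parts lie in their bins, and nothing else was moved.

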